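Press a drive pin to depth in a washing-machine pulley

TASK

Stand the solid thick steel pin in the hub bore of the pulley on the press carriage without forcing it by hand, push the carriage fully home under the ram, then press the palm knob down until the ram bottoms solidly on its stop and lean on it there with some 15 to 20 N for about a second, so that the pin is driven to its set depth. Never press the knob with more than 25 N. Let the ram spring fully back up, leave the carriage home, and leave the other things on the counter where they are.

Things in the scene. Friction and masses are not known exactly. Their poses are not given: they have to be found in the camera images.
- press: Fixed green bench press, base 325 x 130 mm. Its head (60 mm wide, 115 to 160 mm up) overhangs from 24 mm in front of the ram axis to a column behind it. Origin: under the ram axis at the press's underside, let 0 to 8 mm into the counter; heights of its parts are from that underside. Its +x (roughly away from the robot, turned up to 0.25 rad) is the way the carriage slides home; z up.
- carriage (a joint): Position of the steel carriage bearing the aluminium pulley, m along the press's +x: 0 = drawn fully out to the robot's side (bore 100 mm in front of the ram axis), 0.10 = fully home on its stop, bore under the ram. Starts at 0 to 0.015. Slides with about 2.5 N of friction and stays where left.
- bore_mouth (a point): Centre of the bore's mouth on top of the pulley's square hub (58 x 58 mm, top 59 mm up); moves with the carriage, axes as the press. Round vertical bore 21.6 mm wide, chamfered. 18 mm down is a pad on which the pin comes to rest; loaded over about 5 N the pad gives way and stays down, so set the pin on it, do not push. Pulley rim: 94 mm across, 10 mm below the hub's top.
- carriage_handle (a point): Centre of the top of the carriage's upright black handle post, 14 to 18 mm thick, 50 mm tall, 75 mm up, 95 mm from the bore on the robot's side. It stands on the carriage plate, which runs 15 mm further to the robot's side. Push its robot-facing side along the press's +x, or hold it.
- ram (a joint): Travel of the sprung ram, m: 0 = up at rest; it bottoms on an adjustable stop (washer on a brass nut on the head) set somewhere from 0.022 to 0.030: find it by feel. Pushing it takes about 4 N at the top, 11 N at most while driving the pin; on the stop the force rises steeply. Springs back. Nose: flat disc 30 mm wide, 102 mm up at rest; the pin passes under it standing 27 mm out of the bore.
- knob_top (a point): Centre of the flat top (36 mm wide) of the black round palm knob on the ram, 48 mm wide, 25 mm tall, on the ram axis, 240 mm up with the ram at rest; goes down with the ram. z up.
- pin: The drive pin: solid plain steel cylinder, 20 mm thick, 45 mm tall, about 110 g, slightly chamfered foot, standing upright on the counter left of the press. Origin: centre of its underside, z along its axis (up).
- slim_pin: Bystander: slimmer, taller steel pin, 12 mm thick, 60 mm tall, standing near the drive pin (the three small steel parts swap places). Origin: centre of its underside.
- bush: Bystander: short steel tube, 34 mm outside, 18 mm hole, 28 mm tall, standing near the drive pin. Origin: centre of its underside.
- spray_can: Bystander: can, 60 mm wide, 170 mm tall, on the right. Origin: centre of its underside.
- cup: Bystander: white mug, 76 mm wide, 90 mm tall, on the right. Origin: centre of its underside.
- screwdriver: Bystander: screwdriver lying at the right front of the press.
- wrench: Bystander: wrench lying at the left behind the press.
- motor_cap: Bystander: round aluminium motor end cap, 90 mm wide, 40 mm tall, at the left. Origin: centre of its underside.

How it is judged:
By the outcome, as a careful person would: the job done as asked, in the order asked, and still so for the second after the job is handed in, with the robot touching nothing.
It also fails if it takes over 72 s, if anything falls off the work surface, if the arm or the gripper's body presses on something with over 40 N, if the wrist force passes 120 N, or if a joint passes its speed limit or range.

ROBOT

A 6-joint arm with a two-finger parallel gripper is mounted at the origin on the work surface. World frame = base frame: x ahead of the robot, y to its left, z up, the work surface at z = 0. Lengths are in m, angles in rad, forces in N, time in s.
With the tool pointing down it reaches from about 0.3 to 0.775 m from the base axis. Payload 14.6 kg.
Tool frame: the origin (TCP) lies midway between the tips of the shut fingers; the grasp point (between the pads) lies 19 mm behind it; z points along the fingers, y is the direction in which the jaws open and shut (so a half turn about z gives the same grasp; the last joint's range is limited). The gripper opens to 94 mm and grips with 3 to 60 N. Pads are 16 mm wide; open, the fingers measure 119 mm over their backs; the gripper's body (75 mm by 177 mm) begins 78 mm behind the grasp point.
Start: joints at [1.24, 0.3, 1.521, -0, 1.321, -0.067], TCP at [0.143, 0.531, 0.205] pointing down, gripper open.
Joint ranges: [-3.03, 3.03], [-0.79, 2.21], [0.23, 2.52], [-1.04, 4.18], [0, 3.07], [-2.55, 2.55]. Speed limits (rad/s): [2.22, 2.22, 2.57, 3.14, 3.14, 3.14].

INTERFACE

Orientations are given as a unit quaternion [x, y, z, w].
In Python, from bench import * gives the robot as it stands. The module is installed in compiled form; this text tells all that it offers.
- The arm moves only by the tool apply_moves, never from a script. Its arguments are lists of equal length, an entry for each row: "slide": the shift along the tool's x, y, z in units of 250 mm (1.0 is 250 mm), a list of three; "angular": the turn, a rotation vector about the tool's x, y, z in units of 60 degrees (1.0 is 60 degrees), a list of three. A call has 1 to 20 rows; each row shifts and turns the pose as measured when the row begins, along the tool's axes as they then stand; what a row does not reach is not made up. A row lasts 1/12 s, in which the tool goes at most 41.7 mm and 7.16 degrees, less where a joint would pass 70% of its speed; a pose out of reach is approached as far as the arm can. A call with a number of a shift or a turn outside -1 to 1 is refused whole. A call with a gripper value outside its range is refused whole. "gripper" is the opening, from 0 (shut) to 1 (fully open), set as the call begins (left out, the last holds). The fingers move at their own pace and stop on an object; the grip force is fixed at half the most. Time passes only in rows, so rows that do not move let the fingers close. It gives the time, the measured TCP pose, the force and the opening at its end, in the units of the state.
- read_state(): the state, without advancing time (a new reading comes with each control period).
- snapshot(name): name is "scene" or "top" or "wrist"; returns a dict with "color" (384x512x3 uint8, red, green, blue), "K" (3x3 intrinsics, pixels), "position" and "rotation" of the camera in the world; the wrist camera has in their place "T_tool_cam" (4x4, takes a point from camera to tool coordinates, whose origin is the TCP and whose axes are the flange's). Camera axes: x right, y down, z forward; pixel columns grow to the right and rows downward; lengths in m; the calibration is good to about 2 mm. A picture is of the moment at which its call begins: read the wrist's pose just before it. There is no depth.
- finish_job(): hands the job in, once; it reports no verdict.
Trained networks look in the newest picture that a camera, given by its name, has taken for a name from the list of things; names that differ only in an ending like _2 or _b are one class to them, and where a whole thing is asked for, a point or a joint stands for the part that bears it (a point fixed in the world has none). Each returns a list of dicts, best first, with "conf" (0 to 1); they miss things now and then, are a little off and sometimes report something else, mostly with a low value. They report only what shows in the picture. A call takes as long as a camera call.
- boxes_of(camera, target): "extent" ([left, top, right, bottom] in pixels, round what is visible of it).
- silhouettes(camera, target): "pixels" (384x512 bool, what is visible of it) and "extent" ([left, top, right, bottom] in pixels, round what is visible of it).
The state is a dict: "clock": time; "joint_pos": joint angles; "dq": joint speeds; "joint_efforts": joint torques, N m; "position": TCP position; "tool_rot": TCP orientation; "contact_force": force on the tool from outside, world axes, zero at the start; "moment": the same for the moment, N m; "width": finger opening in m.
Only numpy, scipy, OpenCV 4.12 (cv2) and the standard library are available. Lean on these libraries where they do the work, as an engineer would, in place of code of your own. Each camera call takes 0.05 s, during which the arm holds its last target.

## Working session

There is one attempt and no reset: what is moved stays moved. The work goes in short steps, Python scripts to look and compute and a tool call to move; the robot and the scene stay as the last step left them, time stands still between calls to the robot, and variables do not carry over. Pictures are saved under pics/ and viewed, and the job is handed in when it is done.

Besides the shell and the picture viewer there is one more tool, called as name(argument=value, ...), one argument or row to a line, values as JSON. apply_moves: Moves the arm, as the interface text tells. Its arguments: {"type":"object","properties":{"slide":{"type":"array","items":{"type":"array","items":{"type":"number","minimum":-1,"maximum":1}}},"angular":{"type":"array","items":{"type":"array","items":{"type":"number","minimum":-1,"maximum":1}}},"gripper":{"type":"number"}},"required":["slide","angular"]}

```bash
mkdir -p pics; cat > h.py <<'E'
from bench import *
import numpy as np, cv2
from scipy.spatial.transform import Rotation as R
def shot(cam,name):
    s=read_state(); d=snapshot(cam)
    cv2.imwrite(f'pics/{name}.png',cv2.cvtColor(d['color'],cv2.COLOR_RGB2BGR))
    if 'T_tool_cam' in d:
        T=np.eye(4);T[:3,:3]=R.from_quat(s['tool_rot']).as_matrix();T[:3,3]=s['position']
        M=T@np.array(d['T_tool_cam']);d['position']=M[:3,3];d['rotation']=M[:3,:3]
    return d
def ray(d,u,v):
    p=np.linalg.inv(d['K'])@np.array([u,v,1.]);r=np.array(d['rotation'])
    if r.shape!=(3,3): r=R.from_quat(r).as_matrix()
    return np.array(d['position']),r@p
def atz(d,u,v,z):
    o,r=ray(d,u,v);return o+r*(z-o[2])/r[2]
def proj(d,P):
    r=np.array(d['rotation']);p=r.T@(np.array(P)-d['position']);q=d['K']@p;return q[:2]/q[2]
E
python3 - <<'E'
from h import *
print(read_state())
for c in ['scene','top','wrist']:
    d=shot(c,c+'0');print(c,d['position'],np.round(d['rotation'],3).tolist(),d['K'].tolist())
    for t in ['press','carriage','bore_mouth','carriage_handle','knob_top','pin','slim_pin','bush','spray_can','cup','motor_cap']:
        print(t,[(np.round(b['extent']).tolist(),round(b['conf'],2)) for b in boxes_of(c,t)[:3]])
E
```

```text
{'clock': 0.0, 'joint_pos': array([ 1.24037637e+00,  3.00489718e-01,  1.52157440e+00, -1.05661827e-05,
        1.32068345e+00, -6.66402730e-02]), 'dq': array([ 1.58860003e-03,  1.14266938e-03, -4.16652354e-05,  1.05276648e-03,
        2.26055449e-03,  8.49954063e-04]), 'joint_efforts': array([ 2.01685027e-03, -5.31807876e+01, -3.52742279e+01,  7.09387986e-02,
        2.43975897e-02, -8.23350570e-05]), 'position': array([0.14334577, 0.53072595, 0.20487894]), 'tool_rot': array([ 1.31506482e-01,  9.91315142e-01, -5.67126937e-04, -1.08874220e-04]), 'contact_force': array([-0.04430579,  0.80508339, -0.85315989]), 'moment': array([ 0.00922409, -0.0383908 , -0.01464645]), 'width': 0.09422055468834993}
scene [0.95993445 0.59715531 0.96958782] [0.284, 0.888, -0.345, -0.108] [[378.77855276336703, 0.0, 258.180385083197], [0.0, 378.77855276336703, 192.37248672134976], [0.0, 0.0, 1.0]]
press [([177.0, 178.0, 273.0, 274.0], 0.82)]
carriage [([218.0, 189.0, 265.0, 231.0], 0.81)]
bore_mouth [([222.0, 187.0, 265.0, 233.0], 0.96), ([197.0, 182.0, 217.0, 206.0], 0.65)]
carriage_handle [([219.0, 188.0, 
[... 1037 characters left out ...]
.62)]
slim_pin []
bush [([371.0, 217.0, 380.0, 272.0], 0.68), ([170.0, 185.0, 178.0, 195.0], 0.62)]
spray_can [([367.0, 151.0, 399.0, 176.0], 0.85)]
cup [([368.0, 202.0, 406.0, 228.0], 0.95), ([128.0, 230.0, 152.0, 258.0], 0.54)]
motor_cap [([128.0, 232.0, 153.0, 258.0], 0.97), ([167.0, 141.0, 208.0, 169.0], 0.49)]
wrist [0.07104943 0.55008561 0.38436265] [[0.26, 0.932, 0.253], [0.966, -0.25, -0.068], [-0.0, 0.262, -0.965]] [[329.03661471130255, 0.0, 256.2261025367776], [0.0, 329.03661471130255, 193.22298205406088], [0.0, 0.0, 1.0]]
press []
carriage []
bore_mouth []
carriage_handle []
knob_top []
pin []
slim_pin []
bush []
spray_can []
cup []
motor_cap [([210.0, 348.0, 276.0, 376.0], 0.94)]
```

```bash
python3 - <<'E'
import cv2
a=cv2.imread('pics/scene0.png');b=cv2.imread('pics/top0.png')
cv2.imwrite('pics/s0z.png',cv2.resize(a[110:340,140:440],None,fx=2.6,fy=2.6,interpolation=cv2.INTER_CUBIC))
cv2.imwrite('pics/t0z.png',cv2.resize(b[110:290,110:420],None,fx=2.5,fy=2.5,interpolation=cv2.INTER_CUBIC))
E
```

```text
(no output)
```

View pics/s0z.png

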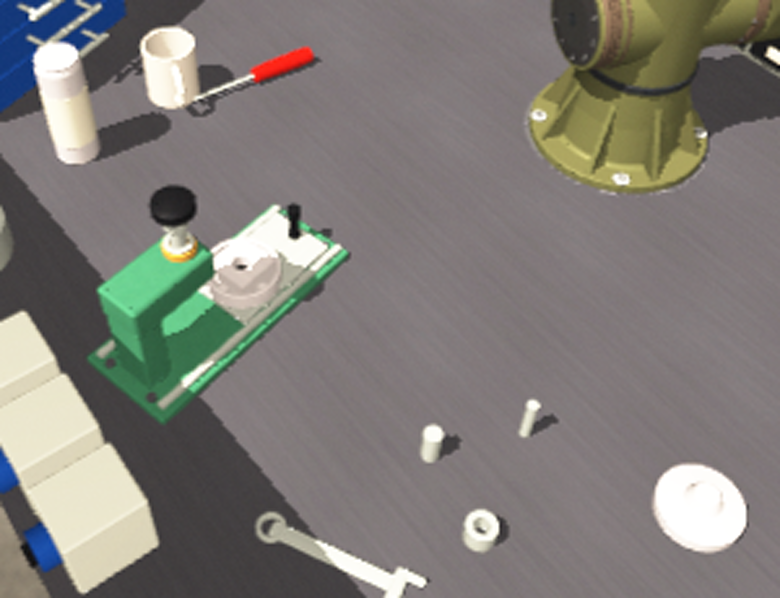

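View pics/t0z.png

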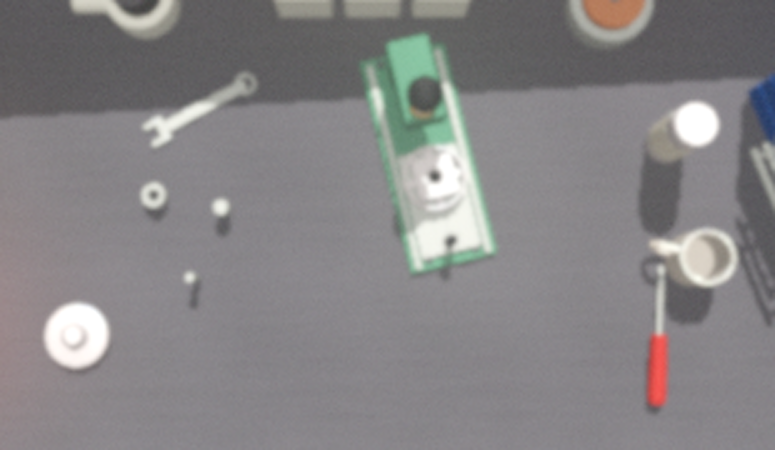

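View pics/wrist0.png

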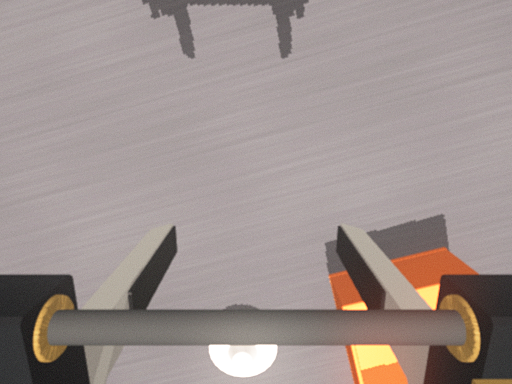

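```bash
cat >> h.py <<'E'
def rot(d):
    r=np.array(d['rotation']); return r if r.shape==(3,3) else R.from_quat(r).as_matrix()
def proj(d,P):
    p=rot(d).T@(np.array(P)-d['position']);q=d['K']@p;return q[:2]/q[2]
def tri(obs):
    A=np.zeros((3,3));b=np.zeros(3)
    for d,u,v in obs:
        o,r=ray(d,u,v);r=r/np.linalg.norm(r);P=np.eye(3)-np.outer(r,r);A+=P;b+=P@o
    return np.linalg.solve(A,b)
E
python3 - <<'E'
from h import *
t=snapshot('top');s=snapshot('scene')
S=lambda u,v:(s,140+u/2.6,110+v/2.6)
T=lambda u,v:(t,110+u/2.5,110+v/2.5)
for n,a,b,z in [('pin',(432,431),(221,207),.045),('slim',(533,404),(190,277),.06),('bush',(483,523),(153,195),.028),('bore',(241,264),(435,176),.055),('knob',(174,190),(425,95),.236),('handle',(295,208),(450,241),.071),('cap',(700,505),(77,335),.04)]:
    print(n,tri([S(*a),T(*b)]).round(4),atz(*T(*b),z).round(4),atz(*S(*a),z).round(4))
E
```

```text
pin [0.5489 0.2388 0.0491] [0.5492 0.2395 0.045 ] [0.5471 0.2372 0.045 ]
slim [0.4476 0.2808 0.0624] [0.4483 0.2805 0.06  ] [0.4456 0.2806 0.06  ]
bush [0.5679 0.3408 0.0324] [0.5689 0.3411 0.028 ] [0.5655 0.3401 0.028 ]
bore [ 0.591  -0.0682  0.0524] [ 0.5914 -0.0686  0.055 ] [ 0.5914 -0.0656  0.055 ]
knob [ 0.6715 -0.0472  0.2478] [ 0.6736 -0.0476  0.236 ] [ 0.6669 -0.0579  0.236 ]
handle [ 0.4965 -0.0877  0.0749] [ 0.4969 -0.0881  0.071 ] [ 0.4944 -0.0907  0.071 ]
cap [0.366  0.4517 0.0162] [0.3669 0.4446 0.04  ] [0.3803 0.4558 0.04  ]
```

apply_moves(
  slide=[
    [0,0,0],
    [0,0,0],
    [0,0,0],
    [0,0,0],
    [0,0,0],
  ],
  angular=[
    [0,0,-0.11],
    [0,0,-0.11],
    [0,0,-0.11],
    [0,0,-0.11],
    [0,0,0],
  ],
  gripper=1,
)

```text
clock: 2.32
position: [0.1434, 0.531, 0.2055]
tool_rot: [-0.108, 0.994, 0.0, 0.0]
contact_force: [-0.6, 0.9, 0.8]
width: 0.0942
```

```bash
cat >> h.py <<'E'
def go(x,y,z,yaw=None):
    s=read_state();Rm=R.from_quat(s['tool_rot']).as_matrix()
    d=Rm.T@(np.array([x,y,z])-s['position'])/0.25
    out='slide total units '+str(d.round(4))+' norm mm %.1f'%(np.linalg.norm(d)*250)
    cur=np.arctan2(-Rm[0,1],Rm[1,1])
    if yaw is None: yaw=cur
    G=np.column_stack([[-np.cos(yaw),-np.sin(yaw),0],[-np.sin(yaw),np.cos(yaw),0],[0,0,-1]])
    w=R.from_matrix(Rm.T@G).as_rotvec()/(np.pi/3)
    print(out,'| turn units',w.round(4),'yaw',cur.round(4),'pos',s['position'].round(4),'F',s['contact_force'].round(2),'w',round(s['width'],4),'t',round(s['clock'],2))
E
python3 - <<'E'
from h import *
go(.548,.238,.2,.2)
E
```

```text
slide total units [-1.3281 -1.4929  0.0218] norm mm 499.6 | turn units [0.     0.     0.0162] yaw 0.217 pos [0.1434 0.531  0.2055] F [-0.61  0.89  0.83] w 0.0942 t 2.32
```

apply_moves(
  slide=[
    [-0.1,-0.112,0],
    [-0.1,-0.112,0],
    [-0.1,-0.112,0],
    [-0.1,-0.112,0],
    [-0.1,-0.112,0],
    [-0.1,-0.112,0],
    [-0.1,-0.112,0],
    [-0.1,-0.112,0],
    [-0.1,-0.112,0],
    [-0.1,-0.112,0],
    [-0.1,-0.112,0],
    [-0.1,-0.112,0],
    [-0.1,-0.112,0],
    [0,0,0],
  ],
  angular=[
    [0,0,0],
    [0,0,0],
    [0,0,0],
    [0,0,0],
    [0,0,0],
    [0,0,0],
    [0,0,0],
    [0,0,0],
    [0,0,0],
    [0,0,0],
    [0,0,0],
    [0,0,0],
    [0,0,0],
    [0,0,0],
  ],
)

```text
clock: 3.48
position: [0.548, 0.2217, 0.2055]
tool_rot: [-0.081, 0.997, 0.001, 0.001]
contact_force: [-0.8, 0.3, -0.5]
width: 0.094
```

```bash
python3 - <<'E'
from h import *
go(.548,.238,.2,.2)
d=shot('wrist','w1')
for t in ['pin','slim_pin','bush']:
    for b in silhouettes('wrist',t)[:2]: print(t,np.round(b['extent']),round(b['conf'],2))
print(proj(d,[.548,.238,.045]),proj(d,[.548,.238,0]))
E
```

```text
slide total units [-0.0104  0.0642  0.0222] norm mm 17.2 | turn units [ 0.0012  0.002  -0.0369] yaw 0.1613 pos [0.548  0.2217 0.2055] F [-0.8   0.31 -0.54] w 0.094 t 3.48
pin [264. 167. 283. 196.] 0.9
slim_pin [317.  82. 342.  97.] 0.69
slim_pin [262. 169. 284. 197.] 0.56
bush [337. 193. 371. 223.] 0.81
bush [318.  84. 341.  99.] 0.38
[272.01207732 179.96045624] [270.22722205 171.46206581]
```

View pics/w1.png

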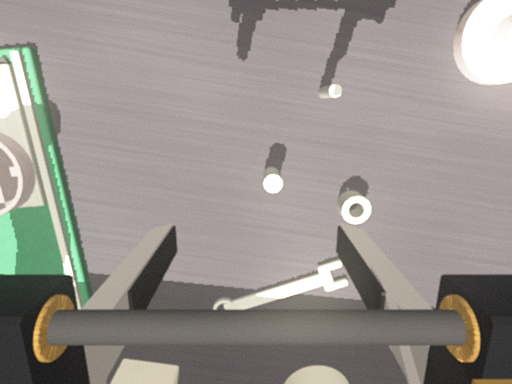

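```bash
python3 - <<'E'
from h import *
import cv2
d=snapshot('wrist');s=read_state()
T=np.eye(4);T[:3,:3]=R.from_quat(s['tool_rot']).as_matrix();T[:3,3]=s['position'];M=T@d['T_tool_cam'];d['position']=M[:3,3];d['rotation']=M[:3,:3]
im=cv2.cvtColor(d['color'],cv2.COLOR_RGB2BGR)
cv2.imwrite('pics/w1z.png',cv2.resize(im[150:220,240:310],None,fx=8,fy=8,interpolation=cv2.INTER_CUBIC))
for u,v in [(273,184),(273,183)]: print(atz(d,u,v,.045))
t=snapshot('top');sc=snapshot('scene')
for n,c,dd in [('top','top',t),('scene','scene',sc)]:
    for b in silhouettes(c,'pin')[:2]:
        m=b['pixels'];ys,xs=np.nonzero(m);print(n,b['extent'],b['conf'],xs.mean(),ys.mean(),atz(dd,xs.mean(),ys.mean(),.0225))
E
```

```text
[0.54775117 0.24505869 0.045     ]
[0.54667695 0.24485817 0.045     ]
top [273.8, 139.5, 287.2, 154.2] 0.61 279.8811188811189 147.3916083916084 [ 0.71792058 -0.0562418   0.0225    ]
scene [303.5, 273.1, 310.1, 290.0] 0.57 305.7590361445783 280.421686746988 [0.54744097 0.23895323 0.0225    ]
```

View pics/w1z.png

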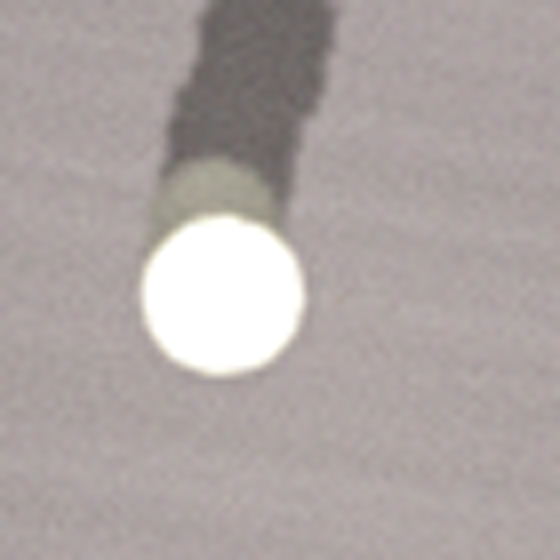

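```bash
python3 - <<'E'
from h import *
d=shot('wrist','w2')
im=d['color'].astype(float).mean(2)
m=(im>240).astype(np.uint8)
n,l,st,c=cv2.connectedComponentsWithStats(m)
for i in range(1,n):
    if 150<st[i,4]<900 and abs(c[i][0]-268)<30 and abs(c[i][1]-186)<30: print(st[i],c[i],atz(d,*c[i],.045))
go(.548,.2385,.1,.2)
E
```

```text
[258 177  19  19 287] [267.06620209 186.1010453 ] [0.5513803  0.23916949 0.045     ]
slide total units [-0.0231  0.0435  0.4254] norm mm 107.1 | turn units [ 0.0022  0.0022 -0.0278] yaw 0.1709 pos [0.544  0.2265 0.2063] F [ 0.51 -0.48 -0.12] w 0.094 t 3.98
```

apply_moves(
  slide=[
    [-0.009,0.011,0.105],
    [-0.009,0.011,0.105],
    [-0.009,0.011,0.105],
    [-0.005,0.011,0.105],
    [0,0,0],
    [0,0,0],
  ],
  angular=[
    [0,0,-0.014],
    [0,0,-0.014],
    [0,0,0],
    [0,0,0],
    [0,0,0],
    [0,0,0],
  ],
  gripper=0.6,
)

```text
clock: 4.48
position: [0.5501, 0.2419, 0.1008]
tool_rot: [-0.102, 0.995, 0.002, 0.004]
contact_force: [-0.2, 0.5, 1.0]
width: 0.0584
```

```bash
python3 - <<'E'
from h import *
d=shot('wrist','w3')
im=d['color'].astype(float).mean(2)
m=(im>240).astype(np.uint8)
n,l,st,c=cv2.connectedComponentsWithStats(m)
for i in range(1,n):
    if 150<st[i,4]<2500: print(st[i],c[i],atz(d,*c[i],.045))
go(.5505,.239,.024,.2)
E
```

```text
[240 196  28  26 568] [253.34859155 208.48591549] [0.55139926 0.23924416 0.045     ]
[348 228  40  38 843] [367.60379597 246.50533808] [0.56382576 0.3321159  0.045     ]
[229 345  58   8 330] [256.34242424 347.75757576] [0.67292529 0.26677423 0.045     ]
slide total units [ 0.0025 -0.0124  0.3069] norm mm 76.8 | turn units [0.0028 0.0073 0.0032] yaw 0.2034 pos [0.5499 0.2418 0.1007] F [-0.63  0.39  0.21] w 0.0568 t 4.53
```

View pics/w3.png

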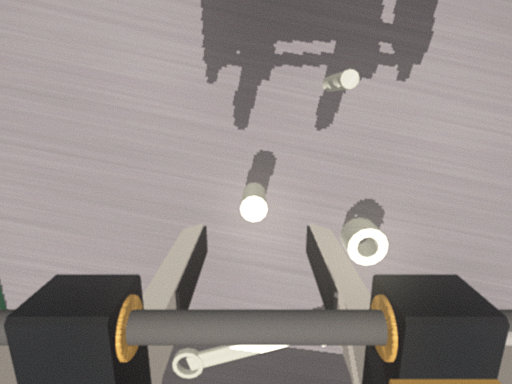

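apply_moves(
  slide=[
    [-0.002,-0.006,0.07],
    [-0.002,-0.005,0.07],
    [0,0,0.07],
    [0,0,0.05],
    [0,0,0],
    [0,0,0],
  ],
  angular=[
    [0.003,0.007,0.003],
    [0,0,0],
    [0,0,0],
    [0,0,0],
    [0,0,0],
    [0,0,0],
  ],
)

```text
clock: 5.03
position: [0.5563, 0.2409, 0.0447]
tool_rot: [-0.1, 0.995, 0.002, 0.007]
contact_force: [-0.2, -0.6, -0.2]
width: 0.0563
```

```bash
python3 - <<'E'
from h import *
go(.5514,.2392,.024,.2)
d=shot('wrist','w4')
go(.5514,.2392,.024,.2)
E
```

```text
slide total units [ 0.0218 -0.0029  0.0825] norm mm 21.4 | turn units [0.0016 0.0137 0.    ] yaw 0.2 pos [0.5563 0.2409 0.0447] F [-0.22 -0.55 -0.24] w 0.0563 t 5.03
slide total units [ 0.0219 -0.003   0.083 ] norm mm 21.5 | turn units [0.0017 0.0139 0.    ] yaw 0.2 pos [0.5563 0.2409 0.0448] F [0.03 0.36 0.85] w 0.0565 t 5.08
```

View pics/w4.png

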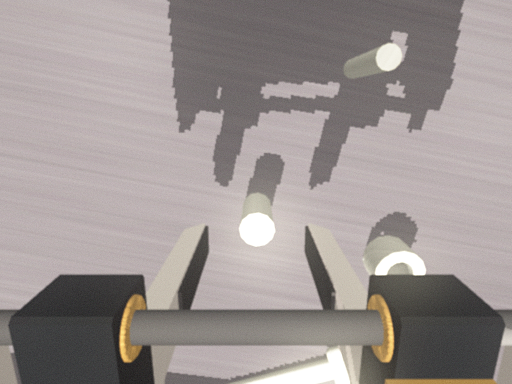

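apply_moves(
  slide=[
    [0.011,-0.001,0.02],
    [0.011,-0.001,0.02],
    [0,0,0.02],
    [0,0,0.02],
    [0,0,0],
  ],
  angular=[
    [0.002,0.014,0],
    [0,0,0],
    [0,0,0],
    [0,0,0],
    [0,0,0],
  ],
)

```text
clock: 5.5
position: [0.552, 0.2398, 0.0267]
tool_rot: [-0.1, 0.995, 0.0, 0.002]
contact_force: [-0.9, -1.2, 0.3]
width: 0.0562
```

```bash
python3 - <<'E'
from h import *
go(.5514,.2392,.024,.2)
E
```

```text
slide total units [ 0.0028 -0.0019  0.0106] norm mm 2.8 | turn units [0.0002 0.003  0.0001] yaw 0.2001 pos [0.552  0.2398 0.0267] F [-0.94 -1.15  0.29] w 0.0562 t 5.5
```

apply_moves(
  slide=[
    [0.003,-0.002,0.01],
    [0,0,0],
  ],
  angular=[
    [0,0.003,0],
    [0,0,0],
  ],
)

```text
clock: 5.67
position: [0.5512, 0.2391, 0.0237]
tool_rot: [-0.1, 0.995, 0.0, -0.0]
contact_force: [-0.1, 0.9, 0.3]
width: 0.0564
```

apply_moves(
  slide=[
    [0,0,0],
    [0,0,0],
    [0,0,0],
    [0,0,0],
    [0,0,0],
    [0,0,0],
  ],
  angular=[
    [0,0,0],
    [0,0,0],
    [0,0,0],
    [0,0,0],
    [0,0,0],
    [0,0,0],
  ],
  gripper=0,
)

```text
clock: 6.17
position: [0.5515, 0.2392, 0.0241]
tool_rot: [-0.1, 0.995, 0.0, -0.0]
contact_force: [0.3, 0.4, -0.8]
width: 0.0199
```

```bash
python3 - <<'E'
from h import *
go(.5514,.2392,.024,.2)
d=shot('wrist','w5')
E
```

```text
slide total units [0.0003 0.0002 0.0003] norm mm 0.1 | turn units [ 0.0002 -0.      0.    ] yaw 0.2 pos [0.5515 0.2392 0.0241] F [ 0.28  0.43 -0.77] w 0.0199 t 6.17
```

View pics/w5.png

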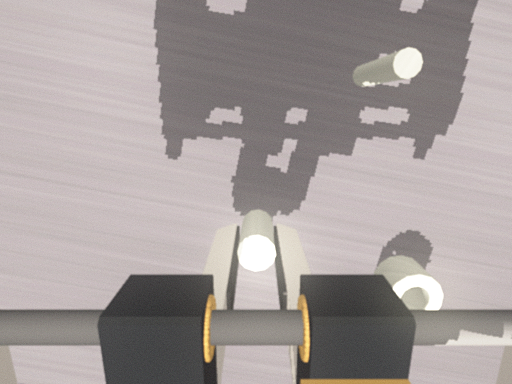

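```bash
python3 - <<'E'
from h import *
d=shot('wrist','w5b')
im=d['color'].astype(float).mean(2)
m=(im>245).astype(np.uint8)
n,l,st,c=cv2.connectedComponentsWithStats(m)
for i in range(1,n):
    if 300<st[i,4]<2500: print(st[i],c[i],atz(d,*c[i],.045))
s=read_state();p=s['position'];print(proj(d,[p[0],p[1],.045]))
E
```

```text
[ 239  235   37   37 1072] [256.59048507 252.95895522] [0.5516326  0.23855469 0.045     ]
[392 275  51  35 857] [421.43873979 289.06417736] [0.55462737 0.33001388 0.045     ]
[257.79554157 252.91433694]
```

apply_moves(
  slide=[
    [0,0,-0.04],
    [0,0,-0.06],
    [0,0,-0.08],
    [0,0,-0.08],
    [0,0,-0.08],
    [0,0,-0.08],
    [0,0,-0.06],
    [0,0,0],
  ],
  angular=[
    [0,0,0],
    [0,0,0],
    [0,0,0],
    [0,0,0],
    [0,0,0],
    [0,0,0],
    [0,0,0],
    [0,0,0],
  ],
)

```text
clock: 6.93
position: [0.5503, 0.2386, 0.1525]
tool_rot: [-0.1, 0.995, -0.0, -0.001]
contact_force: [1.0, -0.5, -0.9]
width: 0.0194
```

```bash
python3 - <<'E'
from h import *
go(.5514,.0392,.14,.2)
d=shot('wrist','w6')
E
```

```text
slide total units [ 0.154  -0.7827  0.0507] norm mm 199.8 | turn units [-0.0004 -0.0028  0.0001] yaw 0.2001 pos [0.5503 0.2386 0.1525] F [ 0.96 -0.53 -0.95] w 0.0194 t 6.93
```

View pics/w6.png

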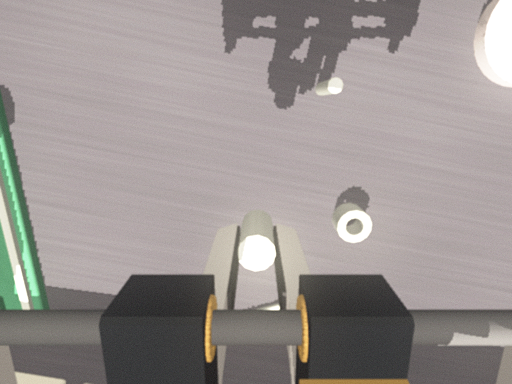

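apply_moves(
  slide=[
    [0.01,-0.08,0],
    [0.01,-0.12,0],
    [0.01,-0.14,0.007],
    [0.01,-0.14,0.007],
    [0.01,-0.14,0.007],
    [0.01,-0.14,0.007],
    [0.01,-0.12,0.007],
    [0.01,-0.08,0.007],
    [0,-0.03,0.007],
    [0,0,0],
    [0,0,0],
  ],
  angular=[
    [0,0,0],
    [0,0,0],
    [0,0,0],
    [0,0,0],
    [0,0,0],
    [0,0,0],
    [0,0,0],
    [0,0,0],
    [0,0,0],
    [0,0,0],
    [0,0,0],
  ],
)

```text
clock: 7.9
position: [0.5746, -0.0178, 0.1263]
tool_rot: [-0.101, 0.995, 0.0, -0.01]
contact_force: [0.5, 0.9, -1.9]
width: 0.0193
```

```bash
python3 - <<'E'
from h import *
go(.58,-.014,.14,.2)
d=shot('wrist','w7')
go(.58,-.014,.14,.2)
for t in ['bore_mouth','carriage_handle']:
    for b in boxes_of('wrist',t)[:2]: print(t,np.round(b['extent']),round(b['conf'],2))
E
```

```text
slide total units [-0.023   0.0108 -0.0552] norm mm 15.2 | turn units [ 0.0027 -0.0188  0.0028] yaw 0.2029 pos [ 0.5746 -0.0178  0.1263] F [ 0.5   0.87 -1.86] w 0.0193 t 7.9
slide total units [-0.023   0.0094 -0.0553] norm mm 15.2 | turn units [ 0.0027 -0.0189  0.0033] yaw 0.2035 pos [ 0.5746 -0.0175  0.1263] F [ 0.05  0.38 -1.53] w 0.0192 t 7.95
bore_mouth [134.  71. 248. 260.] 0.59
carriage_handle [137.  73. 250. 260.] 0.6
```

View pics/w7.png

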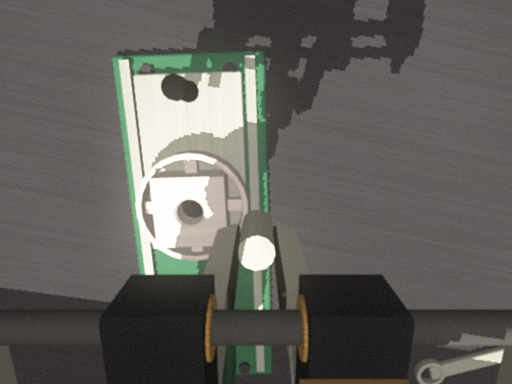

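```bash
python3 - <<'E'
from h import *
import cv2
im=cv2.imread('pics/w7.png')
cv2.imwrite('pics/w7z.png',cv2.resize(im[60:270,110:280],None,fx=3.5,fy=3.5,interpolation=cv2.INTER_CUBIC)[:600*2])
cv2.imwrite('pics/w7zz.png',cv2.resize(im[165:255,145:235],None,fx=6.5,fy=6.5,interpolation=cv2.INTER_CUBIC))
E
```

```text
(no output)
```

View pics/w7zz.png

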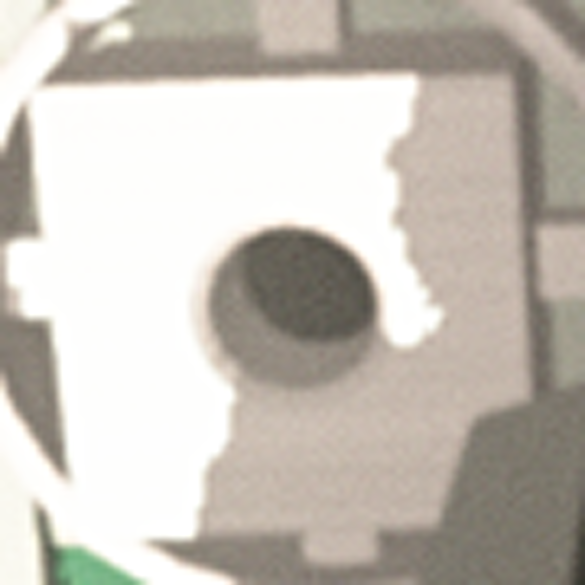

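```bash
cat > fit.py <<'E'
from h import *
from scipy.optimize import least_squares
P=np.load('pose7.npy',allow_pickle=True).item() if False else None
E
python3 - <<'E'
from h import *
from scipy.optimize import least_squares
d=snapshot('wrist');s=read_state()
T=np.eye(4);T[:3,:3]=R.from_quat(s['tool_rot']).as_matrix();T[:3,3]=s['position'];M=T@d['T_tool_cam'];d['position']=M[:3,3];d['rotation']=M[:3,:3]
print(s['position'])
z2p=lambda u,v:np.array([145+(u+.5)/6.5-.5,165+(v+.5)/6.5-.5])
TL,TR,BL=z2p(33,88),z2p(517,70),z2p(70,540);BR=z2p(537,525);C=z2p(294,308)
# image up = -x press ; left = -y
def corners(p):
    x,y,z,a=p;c,s_=np.cos(a),np.sin(a);X=np.array([c,s_]);Y=np.array([-s_,c])
    return [np.r_[np.array([x,y])+.029*(i*X+j*Y),z] for i,j in [(-1,-1),(-1,1),(1,-1),(1,1)]]
def res(p):
    q=[proj(d,k) for k in corners(p)]
    return np.r_[q[0]-TL,q[1]-TR,q[2]-BL,(q[3]-BR)*.5,proj(d,p[:3])-C]
r=least_squares(res,[.585,-.067,.055,.2]);print(r.x,r.fun.round(2))
for z in (.051,.055,.059): print(z,atz(d,*C,z))
E
```

```text
[ 0.5749823  -0.01687594  0.12713073]
[ 0.59238928 -0.06813626  0.05806285  0.22847849] [-0.58 -0.7   0.08  0.4   0.96 -0.36  0.14  0.21 -0.49  0.54]
0.051 [ 0.59432659 -0.06882138  0.051     ]
0.055 [ 0.59293154 -0.06825861  0.055     ]
0.059 [ 0.59153648 -0.06769584  0.059     ]
```

```bash
python3 - <<'E'
from h import *
go(.5925,-.0677,.095,.22)
E
```

```text
slide total units [-0.0296 -0.2136  0.1275] norm mm 62.6 | turn units [ 0.0024 -0.0175 -0.0143] yaw 0.205 pos [ 0.575  -0.0169  0.1271] F [-0.07  0.85 -1.61] w 0.0192 t 8.1
```

apply_moves(
  slide=[
    [-0.004,-0.03,0],
    [-0.005,-0.036,0],
    [-0.005,-0.036,0],
    [-0.005,-0.036,0.02],
    [-0.005,-0.036,0.03],
    [-0.005,-0.036,0.03],
    [0,0,0.03],
    [0,0,0],
  ],
  angular=[
    [0.002,-0.017,-0.014],
    [0,0,0],
    [0,0,0],
    [0,0,0],
    [0,0,0],
    [0,0,0],
    [0,0,0],
    [0,0,0],
  ],
)

```text
clock: 8.77
position: [0.5955, -0.0676, 0.0969]
tool_rot: [-0.111, 0.994, 0.0, -0.0]
contact_force: [0.3, 0.3, -2.1]
width: 0.0195
```

```bash
python3 - <<'E'
from h import *
go(.5925,-.0677,.095,.22)
E
```

```text
slide total units [0.0118 0.0024 0.0075] norm mm 3.5 | turn units [ 0.0007 -0.0006  0.0027] yaw 0.2228 pos [ 0.5955 -0.0676  0.0969] F [ 0.28  0.33 -2.13] w 0.0195 t 8.77
```

apply_moves(
  slide=[
    [0.011,0.002,0.006],
    [0,0,0],
    [0,0,0],
  ],
  angular=[
    [0,0,0],
    [0,0,0],
    [0,0,0],
  ],
)

```text
clock: 9.02
position: [0.5919, -0.0676, 0.094]
tool_rot: [-0.111, 0.994, 0.001, -0.001]
contact_force: [-0.0, 0.0, -1.2]
width: 0.0191
```

```bash
python3 - <<'E'
from h import *
d=shot('wrist','w8')
go(.5925,-.0677,.095,.22)
im=cv2.imread('pics/w8.png')
cv2.imwrite('pics/w8z.png',cv2.resize(im[140:290,180:340],None,fx=4,fy=4,interpolation=cv2.INTER_CUBIC))
shot('scene','s8');im=cv2.imread('pics/s8.png')
cv2.imwrite('pics/s8z.png',cv2.resize(im[150:250,180:300],None,fx=6,fy=6,interpolation=cv2.INTER_CUBIC))
E
```

```text
slide total units [-0.0022 -0.0014 -0.0039] norm mm 1.2 | turn units [ 0.0016 -0.0025  0.0025] yaw 0.2226 pos [ 0.5919 -0.0675  0.094 ] F [-0.3  -0.49 -1.31] w 0.0192 t 9.07
```

View pics/w8z.png

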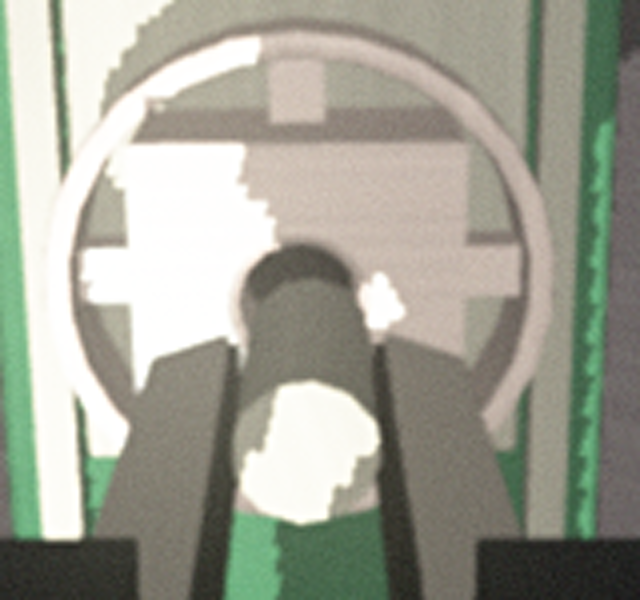

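View pics/s8z.png

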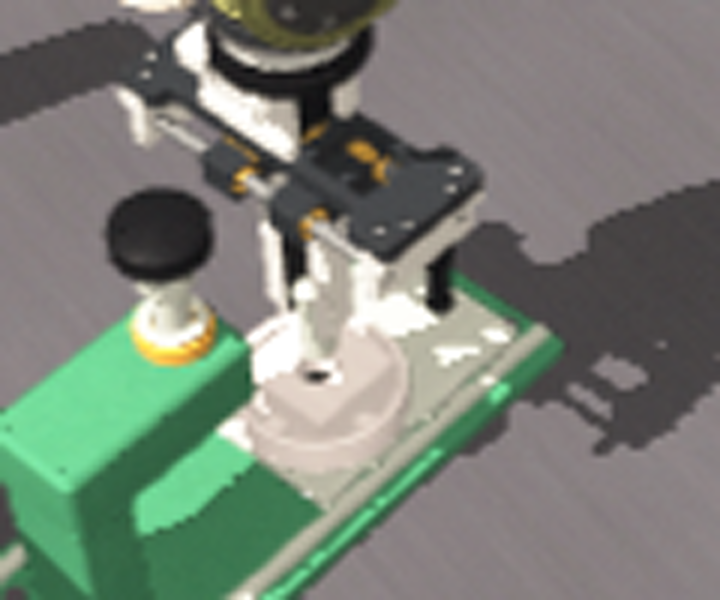

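```bash
cat > ov.py <<'E'
from h import *
def overlay(d,circs,name,box,f):
    im=cv2.cvtColor(d['color'],cv2.COLOR_RGB2BGR);x0,y0,x1,y1=box
    z=cv2.resize(im[y0:y1,x0:x1],None,fx=f,fy=f,interpolation=cv2.INTER_CUBIC)
    for (c,r,col) in circs:
        pts=[(proj(d,[c[0]+r*np.cos(a),c[1]+r*np.sin(a),c[2]])+.5-[x0,y0])*f-.5 for a in np.linspace(0,2*np.pi,60)]
        cv2.polylines(z,[np.array(pts).round().astype(np.int32)],True,col,1)
    cv2.imwrite('pics/'+name+'.png',z)
E
python3 - <<'E'
from ov import *
d=shot('wrist','w9');s=read_state();p=s['position'];print(p,s['tool_rot'])
overlay(d,[((p[0],p[1],p[2]-.024),.010,(255,0,0)),((p[0],p[1],p[2]+.021),.010,(255,0,0)),((.5925,-.0682,.057),.0108,(0,0,255)),((.5925,-.0682,.057),.0118,(0,200,255))],'w9z',(200,170,320,290),6)
E
```

```text
[ 0.59210607 -0.06753982  0.09429721] [-1.11096306e-01  9.93808838e-01  5.74029736e-04 -1.12930398e-03]
```

View pics/w9z.png

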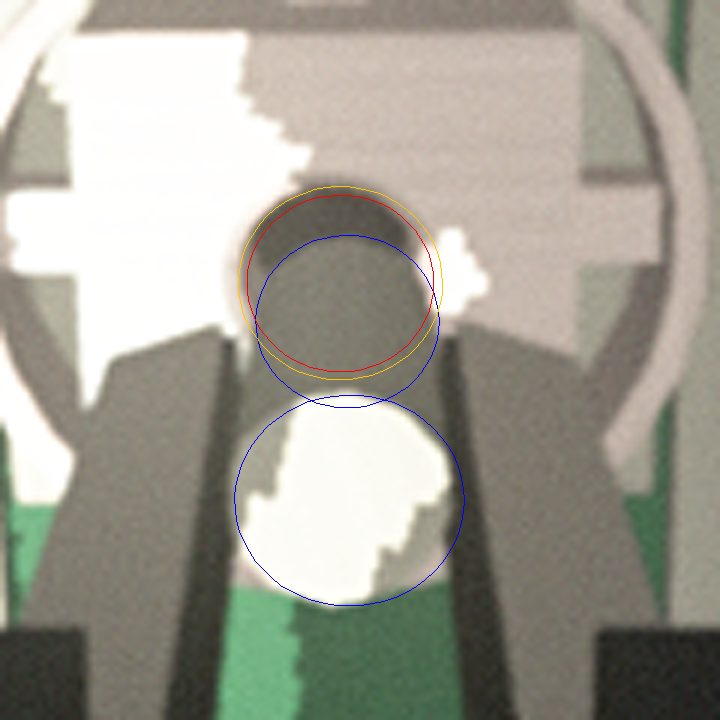

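apply_moves(
  slide=[
    [-0.002,-0.001,0.008],
    [0,0,0.008],
    [0,0,0.008],
    [0,0,0.006],
    [0,0,0],
  ],
  angular=[
    [0.001,-0.002,0],
    [0,0,0],
    [0,0,0],
    [0,0,0],
    [0,0,0],
  ],
)

```text
clock: 9.58
position: [0.5931, -0.0672, 0.0869]
tool_rot: [-0.111, 0.994, -0.0, 0.001]
contact_force: [0.2, 0.4, -2.1]
width: 0.0195
```

```bash
python3 - <<'E'
from ov import *
d=shot('wrist','w10');s=read_state();p=s['position']
go(.5925,-.0677,.085,.22)
overlay(d,[((p[0],p[1]-.0006,p[2]-.024),.010,(255,0,0)),((p[0],p[1]-.0006,p[2]+.021),.010,(255,0,0)),((.5925,-.0682,.057),.0108,(0,0,255)),((.5925,-.0682,.057),.0118,(0,200,255))],'w10z',(200,170,320,290),6)
E
```

```text
slide total units [ 0.0029 -0.0012  0.0082] norm mm 2.2 | turn units [-0.0004  0.0017  0.0032] yaw 0.2233 pos [ 0.5931 -0.0672  0.087 ] F [-0.62  0.04 -0.34] w 0.0191 t 9.63
```

View pics/w10z.png

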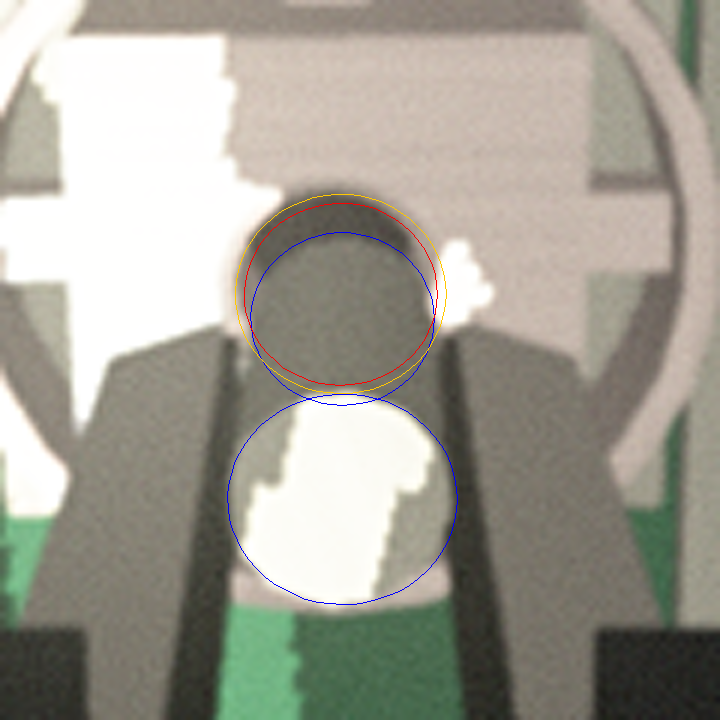

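```bash
python3 - <<'E'
from ov import *
d=shot('wrist','w11');p=read_state()['position'];print(p)
a=.222;X=np.array([np.cos(a),np.sin(a)]);Y=np.array([-X[1],X[0]])
im=cv2.cvtColor(d['color'],cv2.COLOR_RGB2BGR);x0,y0,f=200,170,6
overlay(d,[((p[0],p[1]-.0006,p[2]-.024),.010,(255,0,0))],'w11z',(200,170,320,290),6)
for b,z in [((.5925,-.0682),.057),((.5915,-.0682),.057),((.5925,-.0682),.053),((.5940,-.0688),.051)]:
    b=np.array(b)
    q=[((proj(d,np.r_[b+v,z])+.5-[x0,y0])*f-.5).round() for v in (-.029*X,-.029*X-.029*Y,-.029*X+.029*Y,-.0108*X,-.0118*X)]
    print(b,z,[k.tolist() for k in q])
z=cv2.imread('pics/w11z.png');g=cv2.cvtColor(z,cv2.COLOR_BGR2GRAY)
print('col 340 rows:',[(r,int(g[r,336:345].mean())) for r in range(0,260,6)])
E
```

```text
[ 0.59319351 -0.0672853   0.08717721]
[ 0.5925 -0.0682] 0.057 [[341.0, 41.0], [73.0, 40.0], [609.0, 42.0], [341.0, 202.0], [341.0, 193.0]]
[ 0.5915 -0.0682] 0.057 [[343.0, 32.0], [75.0, 31.0], [612.0, 33.0], [343.0, 194.0], [343.0, 185.0]]
[ 0.5925 -0.0682] 0.053 [[341.0, 33.0], [78.0, 33.0], [605.0, 34.0], [341.0, 192.0], [341.0, 183.0]]
[ 0.594  -0.0688] 0.051 [[333.0, 41.0], [72.0, 40.0], [594.0, 42.0], [333.0, 198.0], [333.0, 189.0]]
col 340 rows: [(0, 179), (6, 159), (12, 138), (18, 137), (24, 136), (30, 147), (36, 168), (42, 186), (48, 195), (54, 195), (60, 195), (66, 199), (72, 200), (78, 195), (84, 193), (90, 196), (96, 198), (102, 198), (108, 198), (114, 198), (120, 194), (126, 193), (132, 196), (138, 197), (144, 197), (150, 194), (156, 192), (162, 197), (168, 199), (174, 195), (180, 180), (186, 158), (192, 120), (198, 88), (204, 84), (210, 88), (216, 86), (222, 85), (228, 86), (234, 95), (240, 115), (246, 127), (252, 125), (258, 126)]
```

View pics/w11z.png

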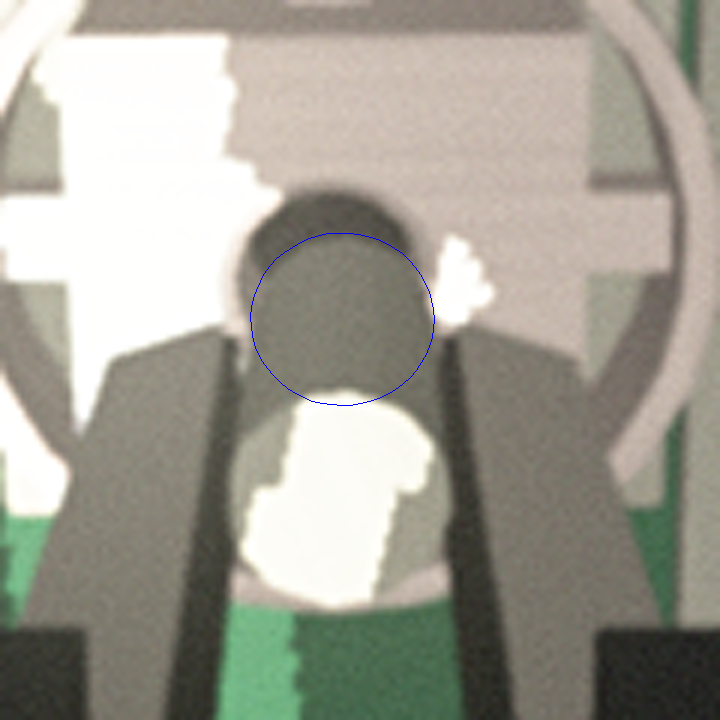

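apply_moves(
  slide=[
    [0.0015,-0.0065,0],
    [0,0,0.008],
    [0,0,0.004],
    [0,0,0],
  ],
  angular=[
    [0,0.001,0],
    [0,0,0],
    [0,0,0],
    [0,0,0],
  ],
)

```text
clock: 10.02
position: [0.5933, -0.0692, 0.0841]
tool_rot: [-0.111, 0.994, -0.0, 0.001]
contact_force: [-0.3, 0.5, -2.1]
width: 0.0193
```

```bash
python3 - <<'E'
from ov import *
d=shot('wrist','w12');p=read_state()['position']
go(.5930,-.0689,.080,.222)
overlay(d,[((p[0],p[1]-.0006,p[2]-.024),.010,(255,0,0)),((.593,-.0697,.053),.0108,(0,0,255))],'w12z',(200,170,320,290),6)
E
```

```text
slide total units [0.001  0.0015 0.0166] norm mm 4.2 | turn units [-0.0006  0.0011  0.0011] yaw 0.2232 pos [ 0.5933 -0.0692  0.0842] F [ 0.66  0.28 -1.86] w 0.0192 t 10.07
```

View pics/w12z.png

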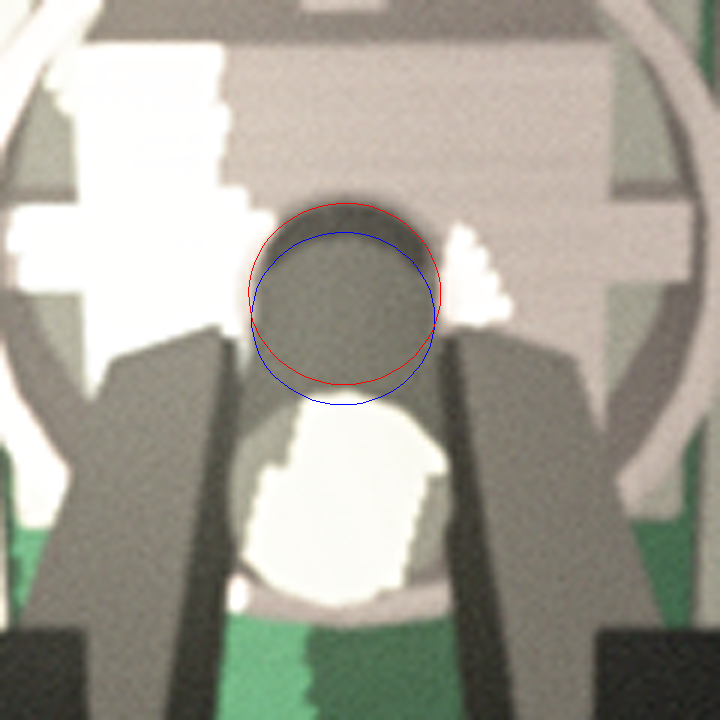

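apply_moves(
  slide=[
    [0.001,0.001,0.006],
    [0,0,0.006],
    [0,0,0.004],
    [0,0,0],
  ],
  angular=[
    [0,0.001,0],
    [0,0,0],
    [0,0,0],
    [0,0,0],
  ],
)

```text
clock: 10.4
position: [0.593, -0.069, 0.0798]
tool_rot: [-0.111, 0.994, -0.0, 0.0]
contact_force: [0.4, 0.1, -2.4]
width: 0.0192
```

```bash
python3 - <<'E'
from ov import *
d=shot('wrist','w13');p=read_state()['position']
go(.5930,-.0690,.076,.222)
overlay(d,[((p[0],p[1]-.0006,p[2]-.024),.010,(255,0,0)),((.593,-.0697,.053),.0108,(0,0,255))],'w13z',(200,170,320,290),6)
E
```

```text
slide total units [ 0.0001 -0.      0.0155] norm mm 3.9 | turn units [-0.0007  0.0001  0.0012] yaw 0.2233 pos [ 0.593  -0.069   0.0799] F [ 0.14  0.73 -1.19] w 0.0193 t 10.45
```

View pics/w13z.png

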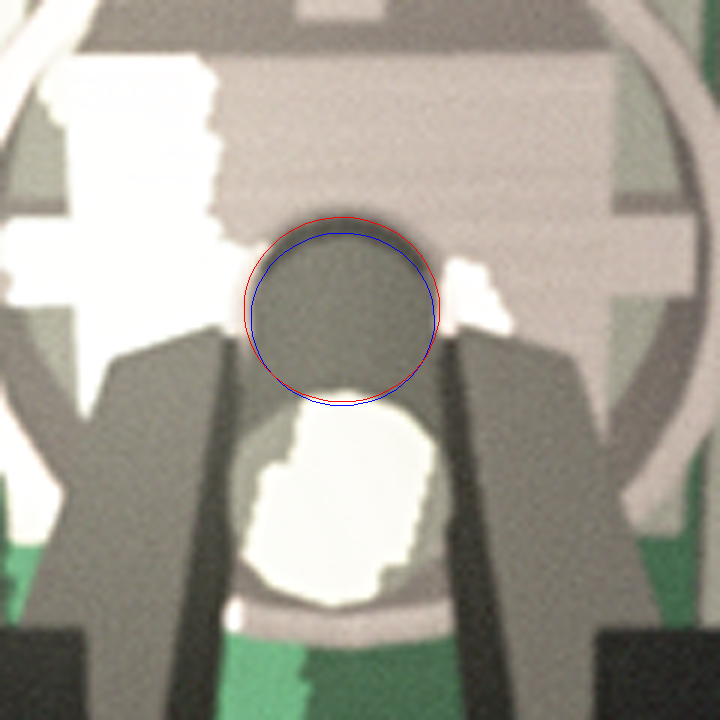

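apply_moves(
  slide=[
    [0,0,0.005],
    [0,0,0.005],
    [0,0,0.005],
    [0,0,0.005],
    [0,0,0],
  ],
  angular=[
    [0,0,0],
    [0,0,0],
    [0,0,0],
    [0,0,0],
    [0,0,0],
  ],
)

```text
clock: 10.87
position: [0.5931, -0.069, 0.0744]
tool_rot: [-0.111, 0.994, -0.0, 0.0]
contact_force: [0.1, 0.3, -1.8]
width: 0.019
```

```bash
python3 - <<'E'
from h import *
go(.5930,-.0690,.066,.222)
E
```

```text
slide total units [ 0.0004 -0.0001  0.0336] norm mm 8.4 | turn units [-0.0007  0.0003  0.0012] yaw 0.2233 pos [ 0.5931 -0.069   0.0744] F [ 0.11  0.27 -1.76] w 0.019 t 10.87
```

apply_moves(
  slide=[
    [0,0,0.004],
    [0,0,0.004],
    [0,0,0.004],
    [0,0,0.004],
    [0,0,0],
  ],
  angular=[
    [0,0,0],
    [0,0,0],
    [0,0,0],
    [0,0,0],
    [0,0,0],
  ],
)

```text
clock: 11.28
position: [0.5931, -0.069, 0.0699]
tool_rot: [-0.111, 0.994, -0.0, 0.0]
contact_force: [0.8, 0.2, -1.4]
width: 0.0194
```

```bash
python3 - <<'E'
from ov import *
d=shot('wrist','w14');p=read_state()['position']
go(.5930,-.0690,.066,.222)
overlay(d,[((p[0],p[1]-.0006,p[2]-.024),.010,(255,0,0)),((.593,-.0697,.053),.0108,(0,0,255))],'w14z',(200,170,320,290),6)
E
```

```text
slide total units [0.0004 0.0001 0.0161] norm mm 4.0 | turn units [-0.0007  0.0003  0.0012] yaw 0.2232 pos [ 0.5931 -0.069   0.07  ] F [-1.21 -0.49 -0.98] w 0.0194 t 11.33
```

View pics/w14z.png

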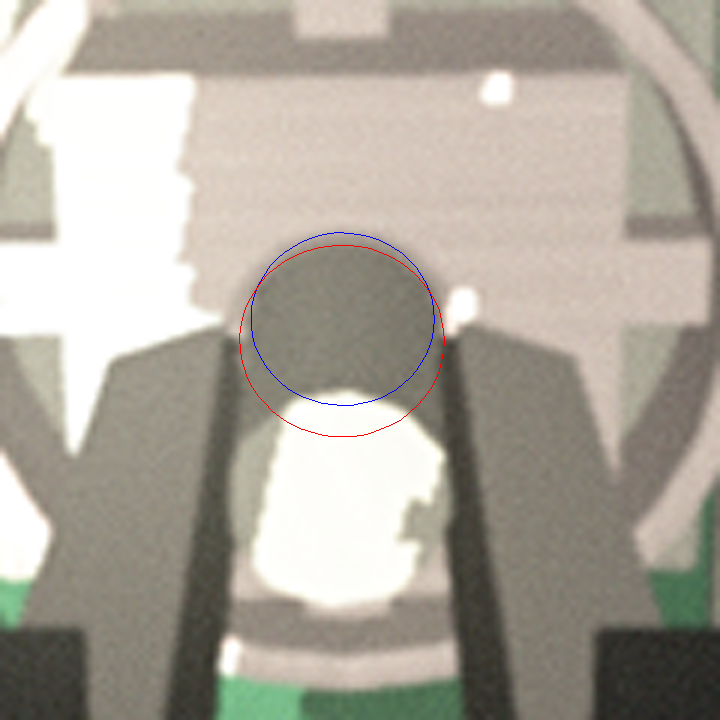

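apply_moves(
  slide=[
    [0,0,0.004],
    [0,0,0.004],
    [0,0,0.003],
    [0,0,0.003],
    [0,0,0],
  ],
  angular=[
    [0,0,0],
    [0,0,0],
    [0,0,0],
    [0,0,0],
    [0,0,0],
  ],
)

```text
clock: 11.75
position: [0.5932, -0.069, 0.0663]
tool_rot: [-0.111, 0.994, -0.0, 0.0]
contact_force: [-0.3, -0.4, -0.8]
width: 0.0191
```

apply_moves(
  slide=[
    [0,0,0.002],
    [0,0,0],
  ],
  angular=[
    [0,0,0],
    [0,0,0],
  ],
)

```text
clock: 11.92
position: [0.5931, -0.069, 0.0657]
tool_rot: [-0.111, 0.994, -0.0, 0.0]
contact_force: [0.2, -0.1, -1.3]
width: 0.0193
```

apply_moves(
  slide=[
    [0,0,0.002],
    [0,0,0],
  ],
  angular=[
    [0,0,0],
    [0,0,0],
  ],
)

```text
clock: 12.08
position: [0.5932, -0.069, 0.0652]
tool_rot: [-0.111, 0.994, -0.0, 0.0]
contact_force: [0.1, -0.1, -1.4]
width: 0.0194
```

apply_moves(
  slide=[
    [0,0,0.002],
    [0,0,0],
  ],
  angular=[
    [0,0,0],
    [0,0,0],
  ],
)

```text
clock: 12.25
position: [0.5932, -0.069, 0.0647]
tool_rot: [-0.111, 0.994, -0.0, 0.0]
contact_force: [0.2, 0.8, -0.8]
width: 0.0193
```

apply_moves(
  slide=[
    [0,0,0.002],
    [0,0,0],
  ],
  angular=[
    [0,0,0],
    [0,0,0],
  ],
)

```text
clock: 12.42
position: [0.5932, -0.069, 0.0642]
tool_rot: [-0.111, 0.994, -0.0, 0.0]
contact_force: [0.6, -0.1, -1.3]
width: 0.0194
```

apply_moves(
  slide=[
    [0,0,0.002],
    [0,0,0],
  ],
  angular=[
    [0,0,0],
    [0,0,0],
  ],
)

```text
clock: 12.58
position: [0.5932, -0.069, 0.0636]
tool_rot: [-0.111, 0.994, -0.0, 0.0]
contact_force: [0.3, 0.2, -1.9]
width: 0.0196
```

apply_moves(
  slide=[
    [0,0,0.002],
    [0,0,0],
  ],
  angular=[
    [0,0,0],
    [0,0,0],
  ],
)

```text
clock: 12.75
position: [0.5932, -0.069, 0.063]
tool_rot: [-0.111, 0.994, -0.0, 0.0]
contact_force: [0.3, 0.0, -1.4]
width: 0.0194
```

apply_moves(
  slide=[
    [0,0,0.002],
    [0,0,0],
  ],
  angular=[
    [0,0,0],
    [0,0,0],
  ],
)

```text
clock: 12.92
position: [0.5932, -0.069, 0.0625]
tool_rot: [-0.111, 0.994, -0.0, 0.0]
contact_force: [-0.2, 0.2, -1.7]
width: 0.0192
```

```bash
python3 - <<'E'
from ov import *
d=shot('wrist','w15');p=read_state()['position']
go(.5930,-.0690,.06,.222)
overlay(d,[],'w15z',(200,170,320,290),6)
shot('scene','s15');im=cv2.imread('pics/s15.png')
cv2.imwrite('pics/s15z.png',cv2.resize(im[180:240,210:280],None,fx=9,fy=9,interpolation=cv2.INTER_CUBIC))
E
```

```text
slide total units [0.0009 0.0004 0.0101] norm mm 2.5 | turn units [-0.0009  0.0006  0.0012] yaw 0.2232 pos [ 0.5932 -0.069   0.0625] F [ 0.51  0.14 -1.13] w 0.0191 t 12.97
```

View pics/s15z.png

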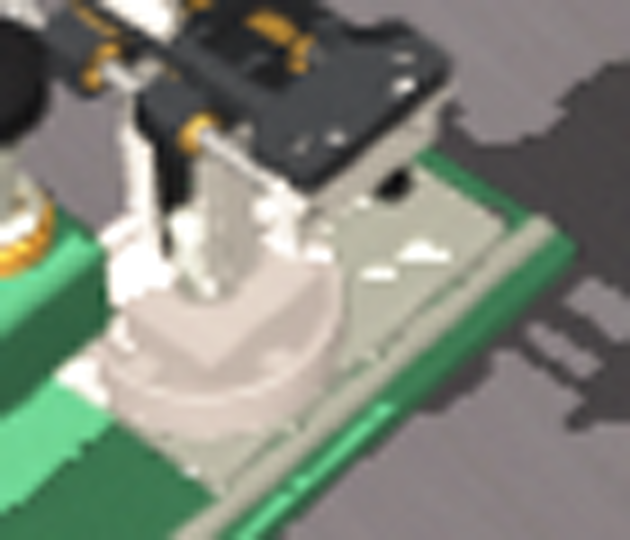

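Pin is in the bore with the fingers close above the hub. Continuing in small steps.

apply_moves(
  slide=[
    [0,0,0.0015],
    [0,0,0],
  ],
  angular=[
    [0,0,0],
    [0,0,0],
  ],
)

```text
clock: 13.18
position: [0.5933, -0.069, 0.0622]
tool_rot: [-0.111, 0.994, -0.0, 0.0]
contact_force: [0.0, 0.4, -1.1]
width: 0.0194
```

apply_moves(
  slide=[
    [0,0,0.0015],
    [0,0,0],
  ],
  angular=[
    [0,0,0],
    [0,0,0],
  ],
)

```text
clock: 13.35
position: [0.5933, -0.069, 0.0618]
tool_rot: [-0.111, 0.994, -0.0, 0.0]
contact_force: [-0.3, -0.4, -2.3]
width: 0.0193
```

apply_moves(
  slide=[
    [0,0,0.0015],
    [0,0,0],
  ],
  angular=[
    [0,0,0],
    [0,0,0],
  ],
)

```text
clock: 13.52
position: [0.5933, -0.069, 0.0614]
tool_rot: [-0.111, 0.994, -0.0, 0.0]
contact_force: [-0.4, 0.8, -0.7]
width: 0.0192
```

apply_moves(
  slide=[
    [0,0,0.0015],
    [0,0,0],
  ],
  angular=[
    [0,0,0],
    [0,0,0],
  ],
)

```text
clock: 13.68
position: [0.5934, -0.069, 0.0612]
tool_rot: [-0.111, 0.994, -0.0, 0.001]
contact_force: [-0.1, -1.0, -1.9]
width: 0.0196
```

apply_moves(
  slide=[
    [0.0004,0,0.0015],
    [0,0,0],
  ],
  angular=[
    [0,0.001,0],
    [0,0,0],
  ],
)

```text
clock: 13.85
position: [0.5934, -0.069, 0.0612]
tool_rot: [-0.111, 0.994, -0.001, 0.0]
contact_force: [-0.6, 0.4, -0.9]
width: 0.0189
```

apply_moves(
  slide=[
    [0.0004,0,0.0015],
    [0,0,0],
  ],
  angular=[
    [0,0,0],
    [0,0,0],
  ],
)

```text
clock: 14.02
position: [0.5934, -0.069, 0.0611]
tool_rot: [-0.111, 0.994, -0.001, 0.0]
contact_force: [0.2, -0.4, -0.4]
width: 0.0192
```

apply_moves(
  slide=[
    [0,0,0.0015],
    [0,0,0],
  ],
  angular=[
    [0,0,0],
    [0,0,0],
  ],
)

```text
clock: 14.18
position: [0.5934, -0.069, 0.0609]
tool_rot: [-0.111, 0.994, -0.001, 0.0]
contact_force: [-1.4, 1.2, 0.8]
width: 0.0193
```

```bash
python3 - <<'E'
from ov import *
d=shot('wrist','w16');p=read_state()['position']
go(.5930,-.0690,.06,.222)
overlay(d,[((p[0],p[1]-.0006,p[2]+.021),.010,(255,0,0))],'w16z',(200,170,320,290),6)
E
```

```text
slide total units [0.0016 0.0005 0.0038] norm mm 1.0 | turn units [-0.0013  0.0007  0.0012] yaw 0.2233 pos [ 0.5934 -0.069   0.0609] F [-1.61  0.05  2.28] w 0.0193 t 14.23
```

View pics/w16z.png

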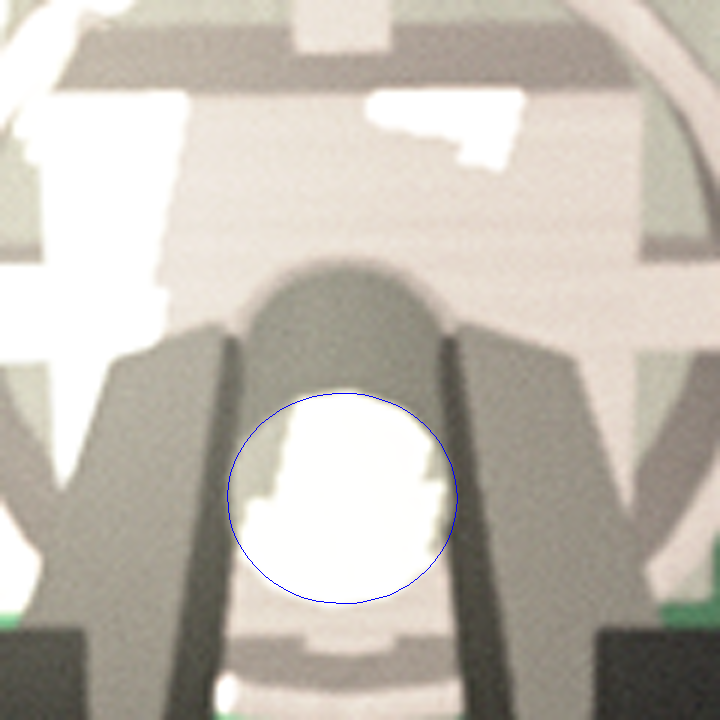

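apply_moves(
  slide=[
    [0,0,0],
    [0,0,0],
    [0,0,0],
    [0,0,0],
    [0,0,0],
  ],
  angular=[
    [0,0,0],
    [0,0,0],
    [0,0,0],
    [0,0,0],
    [0,0,0],
  ],
  gripper=0.5,
)

```text
clock: 14.65
position: [0.5936, -0.0691, 0.0605]
tool_rot: [-0.111, 0.994, -0.001, 0.001]
contact_force: [1.3, 0.2, -0.3]
width: 0.046
```

```bash
python3 - <<'E'
from ov import *
d=shot('wrist','w17');p=read_state()['position']
go(.5930,-.0690,.16,.222)
overlay(d,[((.5932,-.0696,.0819),.010,(255,0,0))],'w17z',(200,170,320,290),6)
E
```

```text
slide total units [ 0.0016  0.0004 -0.3981] norm mm 99.5 | turn units [-0.0014  0.0009  0.0012] yaw 0.2233 pos [ 0.5935 -0.0691  0.0605] F [-0.4   0.05 -0.24] w 0.0465 t 14.7
```

View pics/w17z.png

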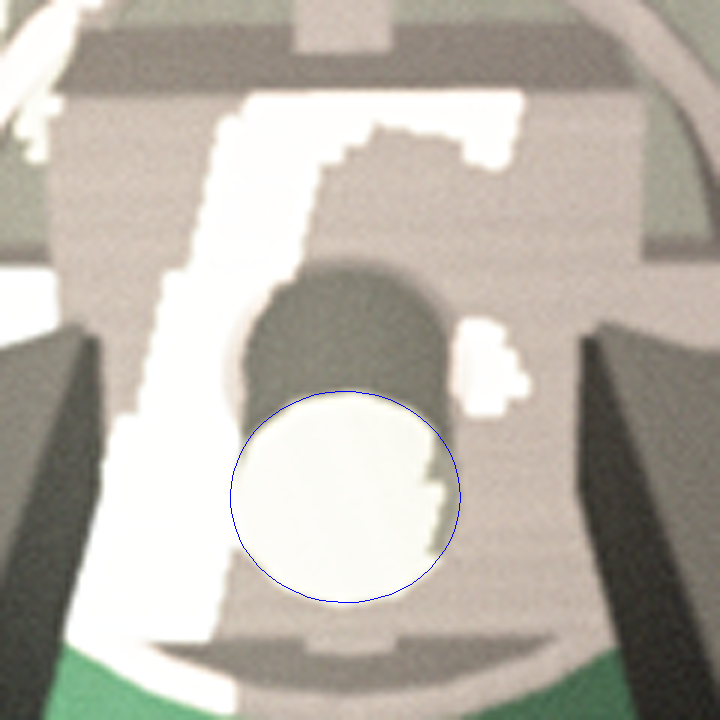

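apply_moves(
  slide=[
    [0,0,-0.02],
    [0,0,-0.04],
    [0,0,-0.06],
    [0,0,-0.1],
    [0.05,0,-0.1],
    [0.1,0,-0.08],
    [0.12,0,0],
    [0.12,0,0],
    [0.12,0,0],
    [0.1,0,0],
    [0.03,0,0],
    [0,0,0],
  ],
  angular=[
    [0,0,0],
    [0,0,0],
    [0,0,0],
    [0,0,0],
    [0,0,0],
    [0,0,0],
    [0,0,0],
    [0,0,0],
    [0,0,0],
    [0,0,0],
    [0,0,0],
    [0,0,0],
  ],
)

```text
clock: 15.7
position: [0.432, -0.1053, 0.1737]
tool_rot: [-0.112, 0.994, -0.003, 0.004]
contact_force: [0.4, 1.5, 0.2]
width: 0.0471
```

```bash
python3 - <<'E'
from ov import *
d=shot('wrist','w18')
go(.4418,-.103,.15,.222)
E
```

```text
slide total units [-0.0365  0.0013  0.0954] norm mm 25.5 | turn units [-0.006   0.0082  0.0025] yaw 0.2246 pos [ 0.4327 -0.1053  0.1738] F [ 0.83  0.47 -0.15] w 0.0469 t 15.75
```

View pics/w18.png

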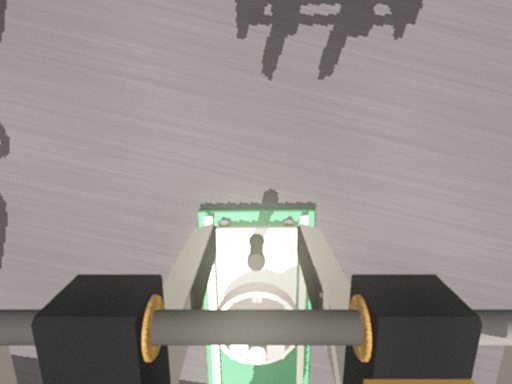

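```bash
python3 - <<'E'
from ov import *
d=shot('wrist','w19')
print(atz(d,256.5,261,.071),atz(d,257,354,.082))
h=atz(d,256.5,261,.071);X=np.array([np.cos(.222),np.sin(.222)])
t=h[:2]-.045*X;print(t);go(t[0],t[1],.045,.222)
overlay(d,[],'w19z',(180,190,340,310),5)
E
```

```text
[ 0.49954715 -0.09120999  0.071     ] [ 0.59250978 -0.06925263  0.082     ]
[ 0.4556515  -0.10111814]
slide total units [-0.086  -0.0013  0.5145] norm mm 130.4 | turn units [-0.0058  0.008   0.0029] yaw 0.2251 pos [ 0.4334 -0.1051  0.1734] F [0.57 0.33 0.22] w 0.047 t 15.8
```

View pics/w19z.png

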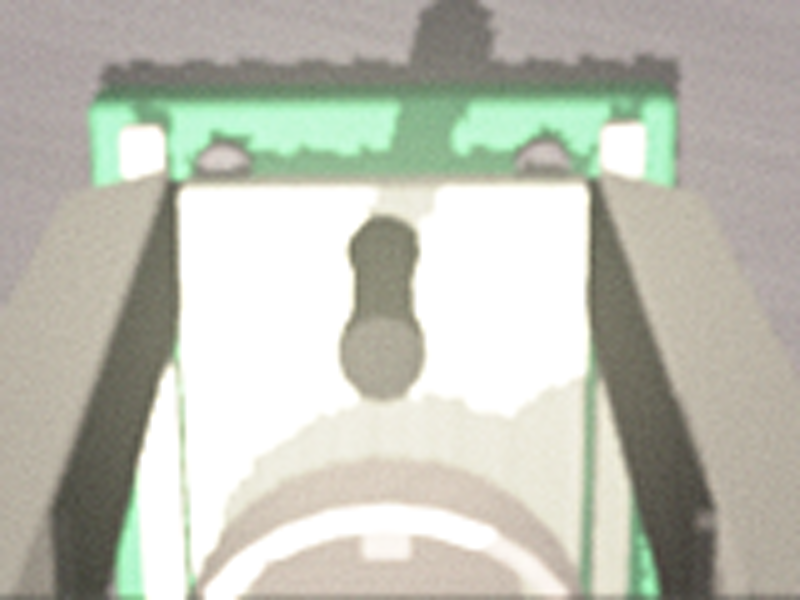

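apply_moves(
  slide=[
    [-0.02,0,0.06],
    [-0.02,0,0.08],
    [-0.02,0,0.08],
    [0,0,0.08],
    [0,0,0.08],
    [0,0,0.06],
    [0,0,0.04],
    [0,0,0.02],
    [0,0,0],
  ],
  angular=[
    [-0.006,0.008,0],
    [0,0,0],
    [0,0,0],
    [0,0,0],
    [0,0,0],
    [0,0,0],
    [0,0,0],
    [0,0,0],
    [0,0,0],
  ],
  gripper=0,
)

```text
clock: 16.55
position: [0.4601, -0.0994, 0.0425]
tool_rot: [-0.115, 0.993, -0.0, 0.001]
contact_force: [-0.3, 0.4, -0.3]
width: 0.0002
```

```bash
python3 - <<'E'
from ov import *
go(.4997,-.0905,.042,.222)
d=shot('wrist','w20')
E
```

```text
slide total units [-0.1625 -0.0013  0.0023] norm mm 40.6 | turn units [-0.0004  0.0022  0.0075] yaw 0.2298 pos [ 0.4601 -0.0994  0.0425] F [-0.28  0.44 -0.27] w 0.0002 t 16.55
```

View pics/w20.png

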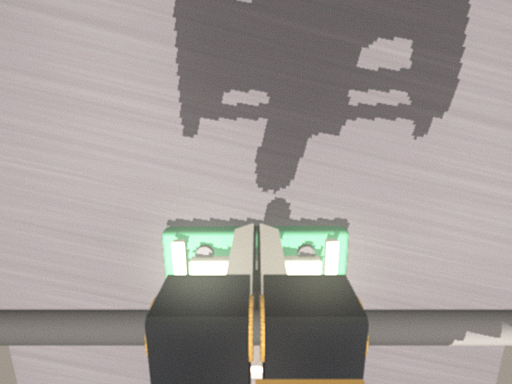

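apply_moves(
  slide=[
    [-0.03,0,0],
    [-0.03,0,0],
    [-0.02,0,0],
    [-0.02,0,0],
    [-0.02,0,0],
    [-0.02,0,0],
    [0,0,0],
  ],
  angular=[
    [0,0.002,0.007],
    [0,0,0],
    [0,0,0],
    [0,0,0],
    [0,0,0],
    [0,0,0],
    [0,0,0],
  ],
)

```text
clock: 17.18
position: [0.4995, -0.0908, 0.0453]
tool_rot: [-0.111, 0.994, -0.001, 0.001]
contact_force: [-0.8, -0.1, -0.5]
width: 0.0006
```

```bash
python3 - <<'E'
from ov import *
go(.4997,-.0905,.042,.222)
E
```

```text
slide total units [-0.001   0.0012  0.013 ] norm mm 3.3 | turn units [-0.0017  0.0016  0.0001] yaw 0.2221 pos [ 0.4995 -0.0908  0.0453] F [-0.78 -0.13 -0.51] w 0.0006 t 17.18
```

```bash
python3 - <<'E'
from ov import *
d=shot('scene','s21');im=cv2.imread('pics/s21.png')
cv2.imwrite('pics/s21z.png',cv2.resize(im[140:260,170:300],None,fx=6,fy=5,interpolation=cv2.INTER_CUBIC))
E
```

```text
(no output)
```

View pics/s21z.png

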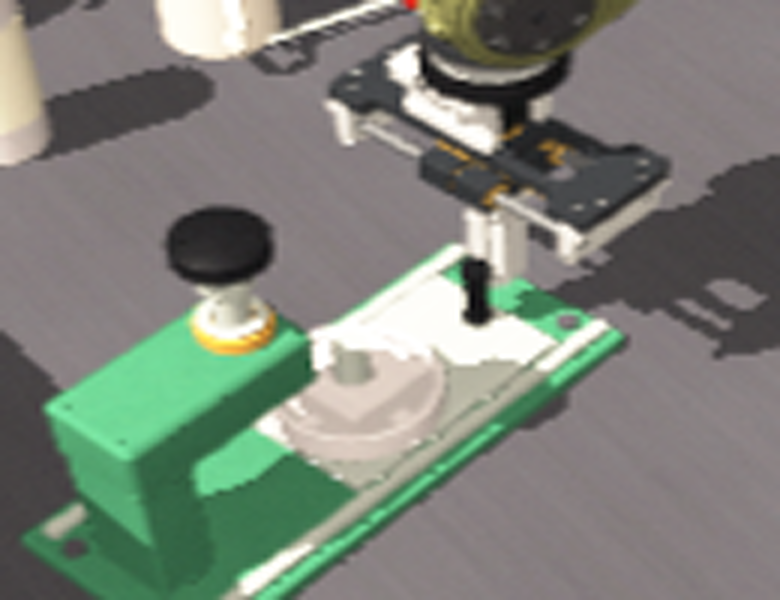

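apply_moves(
  slide=[
    [-0.02,0,0.002],
    [-0.025,0,0.002],
    [-0.025,0,0.002],
    [-0.025,0,0.002],
    [-0.025,0,0.002],
    [-0.025,0,0.002],
    [-0.025,0,0.002],
    [-0.02,0,0.002],
    [-0.015,0,0],
    [0,0,0],
  ],
  angular=[
    [0,0,0],
    [0,0,0],
    [0,0,0],
    [0,0,0],
    [0,0,0],
    [0,0,0],
    [0,0,0],
    [0,0,0],
    [0,0,0],
    [0,0,0],
  ],
)

```text
clock: 18.07
position: [0.555, -0.0783, 0.0418]
tool_rot: [-0.111, 0.994, -0.001, 0.001]
contact_force: [-1.3, -0.3, 0.3]
width: 0.0005
```

```bash
python3 - <<'E'
from ov import *
go(.5,-.0908,.044,.222)
E
```

```text
slide total units [ 0.2256 -0.0003 -0.0096] norm mm 56.5 | turn units [-0.002   0.0026  0.    ] yaw 0.222 pos [ 0.555  -0.0783  0.0418] F [-1.3  -0.28  0.34] w 0.0005 t 18.07
```

Now slow, watching the force for the stop.

apply_moves(
  slide=[
    [-0.012,0,0],
    [-0.012,0,0],
  ],
  angular=[
    [0,0.002,0],
    [0,0,0],
  ],
)

```text
clock: 18.23
position: [0.5608, -0.0769, 0.0416]
tool_rot: [-0.111, 0.994, -0.001, -0.0]
contact_force: [-2.9, 0.2, 2.2]
width: 0.0007
```

apply_moves(
  slide=[
    [-0.01,0,0],
    [-0.01,0,0],
  ],
  angular=[
    [0,0,0],
    [0,0,0],
  ],
)

```text
clock: 18.4
position: [0.566, -0.0757, 0.0415]
tool_rot: [-0.111, 0.994, -0.001, -0.0]
contact_force: [-3.2, 0.1, 1.9]
width: 0.0001
```

apply_moves(
  slide=[
    [-0.008,0,0],
    [-0.008,0,0],
  ],
  angular=[
    [0,0,0],
    [0,0,0],
  ],
)

```text
clock: 18.57
position: [0.5682, -0.0751, 0.0413]
tool_rot: [-0.111, 0.994, -0.001, -0.003]
contact_force: [-30.7, -6.5, 18.5]
width: 0.0006
```

apply_moves(
  slide=[
    [-0.006,0,0],
    [-0.006,0,0],
  ],
  angular=[
    [0,0,0],
    [0,0,0],
  ],
)

```text
clock: 18.73
position: [0.5677, -0.0752, 0.0415]
tool_rot: [-0.111, 0.994, -0.0, -0.008]
contact_force: [-17.3, -0.8, 12.3]
width: 0.0008
```

apply_moves(
  slide=[
    [0.005,0,0],
    [0.02,0,0],
    [0.06,0,0],
    [0.08,0,0],
    [0.06,0,0],
    [0,0,-0.06],
    [0,0,-0.1],
    [0,0,-0.1],
    [0,0,-0.1],
    [0,0,0],
  ],
  angular=[
    [0,0,0],
    [0,0,0],
    [0,0,0],
    [0,0,0],
    [0,0,0],
    [0,0,0],
    [0,0,0],
    [0,0,0],
    [0,0,0],
    [0,0,0],
  ],
)

```text
clock: 19.57
position: [0.5109, -0.0883, 0.1348]
tool_rot: [-0.11, 0.994, -0.001, -0.006]
contact_force: [-0.2, -1.4, 1.3]
width: -0.0001
```

```bash
python3 - <<'E'
from ov import *
go(.6893,-.0475,.3,.222)
d=shot('wrist','w22')
d=shot('scene','s22');im=cv2.imread('pics/s22.png')
cv2.imwrite('pics/s22z.png',cv2.resize(im[160:280,160:290],None,fx=6,fy=5,interpolation=cv2.INTER_CUBIC))
E
```

```text
slide total units [-0.7234  0.0026 -0.6702] norm mm 246.5 | turn units [ 0.0001 -0.0122 -0.0007] yaw 0.2213 pos [ 0.5109 -0.0883  0.1348] F [-0.16 -1.41  1.32] w -0.0001 t 19.57
```

View pics/w22.png

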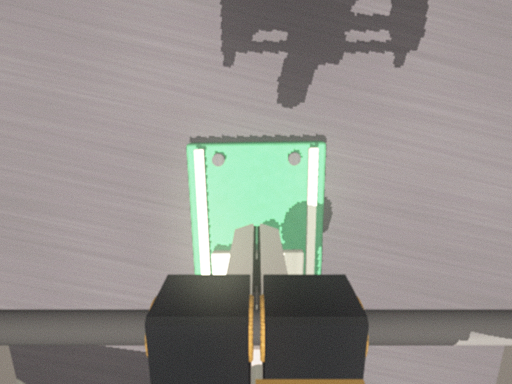

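View pics/s22z.png

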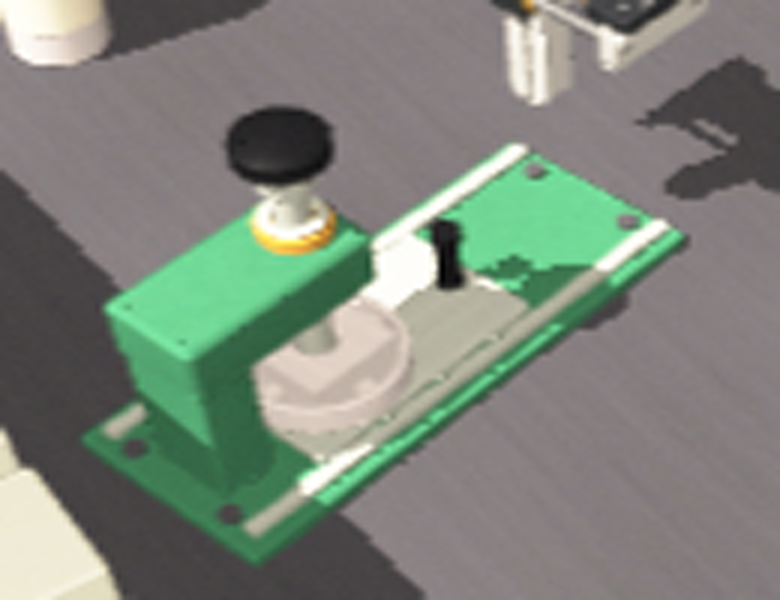

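apply_moves(
  slide=[
    [0,0,-0.1],
    [0,0,-0.12],
    [0,0.02,-0.12],
    [0,0.04,-0.12],
    [-0.05,0.04,-0.1],
    [-0.1,0.04,-0.05],
    [-0.1,0.04,0],
    [-0.1,0.04,0],
    [-0.1,0.02,0],
    [-0.1,0,0],
    [-0.06,0,0],
    [0,0,0],
    [0,0,0],
  ],
  angular=[
    [0,-0.012,0],
    [0,0,0],
    [0,0,0],
    [0,0,0],
    [0,0,0],
    [0,0,0],
    [0,0,0],
    [0,0,0],
    [0,0,0],
    [0,0,0],
    [0,0,0],
    [0,0,0],
    [0,0,0],
  ],
)

```text
clock: 20.75
position: [0.6498, 0.009, 0.269]
tool_rot: [-0.11, 0.994, 0.004, -0.011]
contact_force: [-0.8, 0.1, -0.0]
width: 0.0005
```

```bash
python3 - <<'E'
from ov import *
go(.676,-.050,.3,.222)
d=shot('wrist','w23')
for t in ['knob_top','press']:
    for b in boxes_of('wrist',t)[:2]: print(t,np.round(b['extent']),round(b['conf'],2))
overlay(d,[((.676,-.050,.236),.018,(0,0,255)),((.676,-.050,.226),.024,(0,255,255))],'w23z',(60,100,320,300),3)
E
```

```text
slide total units [-0.0479 -0.252  -0.1277] norm mm 71.6 | turn units [ 0.0103 -0.0208 -0.0016] yaw 0.2202 pos [0.6498 0.009  0.269 ] F [-0.77  0.09 -0.03] w 0.0005 t 20.75
knob_top [136. 203. 205. 269.] 0.94
press [137.   3. 260. 278.] 0.57
press [170.  94. 245. 211.] 0.17
```

View pics/w23z.png

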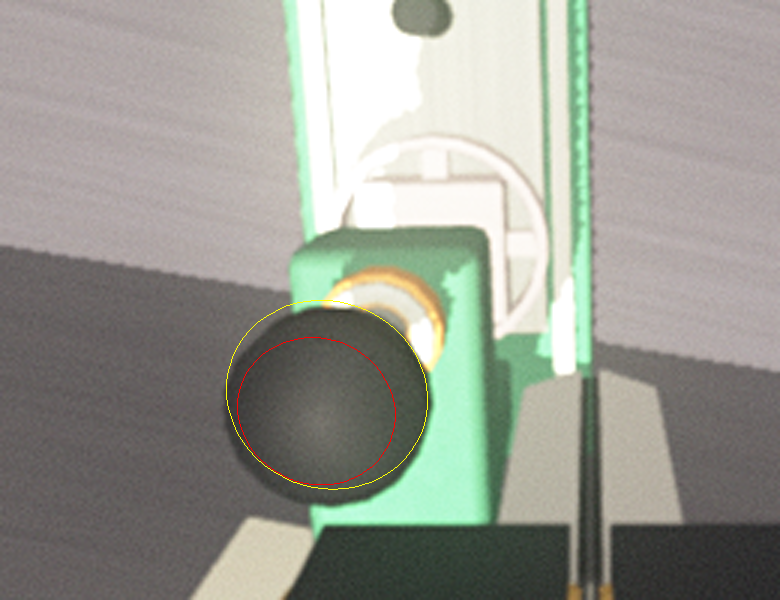

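```bash
python3 - <<'E'
from ov import *
d=shot('wrist','w24')
C=atz(d,60+328/3,100+405/3,.224);H=atz(d,60+422/3,100+15/3,.071)
print(C,H,np.linalg.norm(C[:2]-H[:2]))
go(.6783,-.0493,.27,.222)
E
```

```text
[ 0.67919159 -0.05031724  0.224     ] [ 0.58608619 -0.0678931   0.071     ] 0.09474981364186955
slide total units [-0.0633 -0.2512  0.0012] norm mm 64.8 | turn units [ 0.0096 -0.0186 -0.0024] yaw 0.2194 pos [0.6492 0.0085 0.2712] F [ 0.09  0.29 -0.07] w 0.0005 t 20.95
```

apply_moves(
  slide=[
    [-0.01,-0.03,0],
    [-0.011,-0.045,0],
    [-0.011,-0.045,0],
    [-0.011,-0.045,0],
    [-0.011,-0.045,0],
    [-0.008,-0.03,0],
    [0,0,0],
    [0,0,0],
  ],
  angular=[
    [0.01,-0.019,0],
    [0,0,0],
    [0,0,0],
    [0,0,0],
    [0,0,0],
    [0,0,0],
    [0,0,0],
    [0,0,0],
  ],
)

```text
clock: 21.62
position: [0.6794, -0.0559, 0.2734]
tool_rot: [-0.108, 0.994, -0.001, 0.003]
contact_force: [-0.2, -0.0, -0.2]
width: 0.0006
```

```bash
python3 - <<'E'
from ov import *
go(.6785,-.0495,.24,.222)
d=shot('wrist','w25')
E
```

```text
slide total units [-0.0014  0.0262  0.1333] norm mm 34.0 | turn units [-0.0028  0.0055 -0.0056] yaw 0.2161 pos [ 0.6794 -0.0559  0.2734] F [-0.19 -0.03 -0.17] w 0.0006 t 21.62
```

View pics/w25.png

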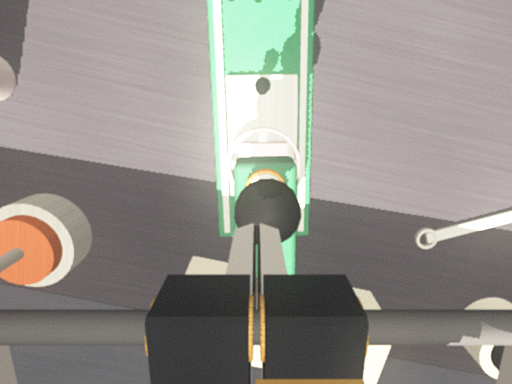

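apply_moves(
  slide=[
    [0,0.015,0.02],
    [0,0.009,0.03],
    [0,0,0.03],
    [0,0,0.02],
    [0,0,0],
  ],
  angular=[
    [-0.003,0.005,0],
    [0,0,0],
    [0,0,0],
    [0,0,0],
    [0,0,0],
  ],
)

```text
clock: 22.08
position: [0.6774, -0.0472, 0.2451]
tool_rot: [-0.109, 0.994, 0.0, -0.001]
contact_force: [0.4, -0.4, -0.3]
width: 0.0004
```

```bash
python3 - <<'E'
from ov import *
go(.6785,-.0495,.237,.222)
d=shot('scene','s26');im=cv2.imread('pics/s26.png')
cv2.imwrite('pics/s26z.png',cv2.resize(im[140:280,150:290],None,fx=5,fy=4.2,interpolation=cv2.INTER_CUBIC))
E
```

```text
slide total units [-0.0025 -0.0099  0.0324] norm mm 8.5 | turn units [ 0.0011 -0.0011 -0.0034] yaw 0.2184 pos [ 0.6774 -0.0472  0.2451] F [ 0.42 -0.44 -0.25] w 0.0004 t 22.08
```

View pics/s26z.png

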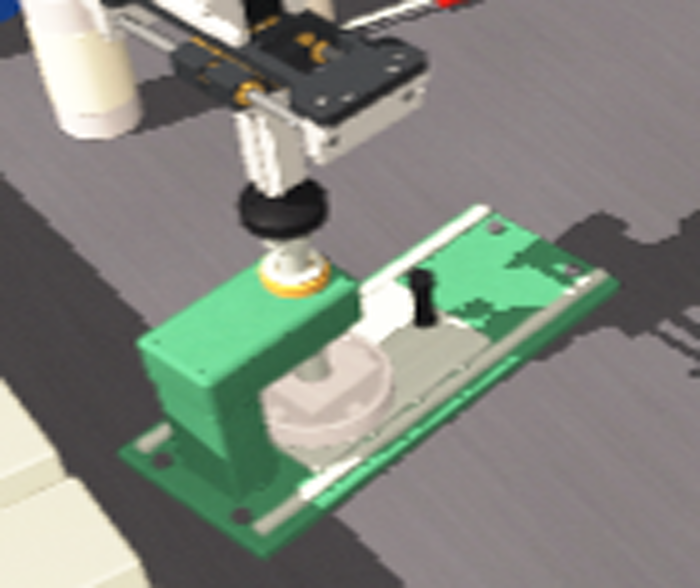

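Centred over the knob. Lower to touch.

apply_moves(
  slide=[
    [-0.002,-0.008,0.012],
    [0,0,0.01],
    [0,0,0],
  ],
  angular=[
    [0,0,0],
    [0,0,0],
    [0,0,0],
  ],
)

```text
clock: 22.38
position: [0.6786, -0.0491, 0.2401]
tool_rot: [-0.109, 0.994, 0.0, -0.0]
contact_force: [-0.1, 1.1, 0.4]
width: 0.0004
```

apply_moves(
  slide=[
    [0,0,0.005],
    [0,0,0.005],
  ],
  angular=[
    [0,0,0],
    [0,0,0],
  ],
)

```text
clock: 22.55
position: [0.6787, -0.0493, 0.2378]
tool_rot: [-0.109, 0.994, 0.0, 0.0]
contact_force: [0.3, -0.2, -0.2]
width: 0.0009
```

apply_moves(
  slide=[
    [0,0,0.005],
    [0,0,0.005],
  ],
  angular=[
    [0,0,0],
    [0,0,0],
  ],
)

```text
clock: 22.72
position: [0.6788, -0.0494, 0.2357]
tool_rot: [-0.109, 0.994, 0.0, 0.001]
contact_force: [-2.5, 0.1, 4.2]
width: 0.0005
```

apply_moves(
  slide=[
    [0,0,0.005],
    [0,0,0.005],
  ],
  angular=[
    [0,0,0],
    [0,0,0],
  ],
)

```text
clock: 22.88
position: [0.6788, -0.0493, 0.234]
tool_rot: [-0.109, 0.994, 0.0, 0.001]
contact_force: [-2.3, 0.3, 4.2]
width: 0.0005
```

apply_moves(
  slide=[
    [0,0,0.005],
    [0,0,0.005],
  ],
  angular=[
    [0,0,0],
    [0,0,0],
  ],
)

```text
clock: 23.05
position: [0.6788, -0.0493, 0.2321]
tool_rot: [-0.109, 0.994, -0.0, 0.002]
contact_force: [-2.2, -0.0, 4.2]
width: 0.0003
```

apply_moves(
  slide=[
    [0.0005,0,0.005],
    [0.0005,0,0.005],
    [0,0,0.005],
    [0,0,0.005],
  ],
  angular=[
    [0,0.001,0],
    [0,0.001,0],
    [0,0,0],
    [0,0,0],
  ],
)

```text
clock: 23.38
position: [0.6788, -0.0493, 0.2273]
tool_rot: [-0.109, 0.994, -0.0, 0.001]
contact_force: [-2.6, 0.9, 5.1]
width: 0.0007
```

apply_moves(
  slide=[
    [0,0,0.005],
    [0,0,0.005],
    [0,0,0.005],
    [0,0,0.005],
  ],
  angular=[
    [0,0,0],
    [0,0,0],
    [0,0,0],
    [0,0,0],
  ],
)

```text
clock: 23.72
position: [0.6788, -0.0493, 0.2221]
tool_rot: [-0.109, 0.994, -0.0, 0.001]
contact_force: [-2.4, -0.2, 5.7]
width: 0.0002
```

apply_moves(
  slide=[
    [0,0,0.005],
    [0,0,0.005],
    [0,0,0.005],
  ],
  angular=[
    [0,0,0],
    [0,0,0],
    [0,0,0],
  ],
)

```text
clock: 23.97
position: [0.6788, -0.0493, 0.219]
tool_rot: [-0.109, 0.994, -0.0, 0.002]
contact_force: [-3.4, 0.4, 10.3]
width: 0.0005
```

```bash
python3 - <<'E'
from ov import *
go(.6785,-.0495,.22,.222)
E
```

```text
slide total units [ 0.0014 -0.0005 -0.0039] norm mm 1.0 | turn units [-0.0012  0.0029 -0.0032] yaw 0.2186 pos [ 0.6788 -0.0493  0.219 ] F [-3.45  0.4  10.25] w 0.0005 t 23.97
```

apply_moves(
  slide=[
    [0,0,0.004],
    [0,0,0.004],
  ],
  angular=[
    [0,0.002,0],
    [0,0,0],
  ],
)

```text
clock: 24.13
position: [0.6788, -0.0493, 0.2182]
tool_rot: [-0.109, 0.994, -0.001, 0.001]
contact_force: [-4.5, -0.2, 9.7]
width: 0.0003
```

apply_moves(
  slide=[
    [0,0,0.004],
    [0,0,0.004],
  ],
  angular=[
    [0,0,0],
    [0,0,0],
  ],
)

```text
clock: 24.3
position: [0.6788, -0.0493, 0.2175]
tool_rot: [-0.109, 0.994, -0.001, 0.002]
contact_force: [-4.3, 1.3, 10.5]
width: 0.0007
```

apply_moves(
  slide=[
    [0,0,0.003],
    [0,0,0.003],
  ],
  angular=[
    [0,0,0],
    [0,0,0],
  ],
)

```text
clock: 24.47
position: [0.6788, -0.0493, 0.2172]
tool_rot: [-0.109, 0.994, -0.001, 0.002]
contact_force: [-3.6, -0.2, 9.2]
width: 0.0
```

apply_moves(
  slide=[
    [0,0,0.003],
  ],
  angular=[
    [0,0,0],
  ],
)

```text
clock: 24.55
position: [0.6788, -0.0493, 0.2172]
tool_rot: [-0.109, 0.994, -0.001, 0.002]
contact_force: [-4.6, 0.8, 9.7]
width: 0.0003
```

apply_moves(
  slide=[
    [0,0,0.005],
    [0,0,0.005],
    [0,0,0.005],
  ],
  angular=[
    [0,0.001,0],
    [0,0,0],
    [0,0,0],
  ],
)

```text
clock: 24.8
position: [0.6788, -0.0493, 0.2156]
tool_rot: [-0.109, 0.994, -0.002, 0.003]
contact_force: [-4.1, 0.4, 9.6]
width: 0.0001
```

apply_moves(
  slide=[
    [0,0,0.005],
    [0,0,0.005],
    [0,0,0.005],
  ],
  angular=[
    [0,0,0],
    [0,0,0],
    [0,0,0],
  ],
)

```text
clock: 25.05
position: [0.6788, -0.0493, 0.214]
tool_rot: [-0.109, 0.994, -0.002, 0.004]
contact_force: [-4.0, 1.1, 10.2]
width: 0.0005
```

apply_moves(
  slide=[
    [0,0,0.005],
    [0,0,0.005],
    [0,0,0.005],
  ],
  angular=[
    [0,0,0],
    [0,0,0],
    [0,0,0],
  ],
)

```text
clock: 25.3
position: [0.6788, -0.0494, 0.2126]
tool_rot: [-0.109, 0.994, -0.002, 0.005]
contact_force: [-4.4, -0.2, 9.2]
width: 0.0005
```

apply_moves(
  slide=[
    [0,0,0.005],
    [0,0,0.005],
    [0,0,0.005],
  ],
  angular=[
    [0,0.003,0],
    [0,0,0],
    [0,0,0],
  ],
)

```text
clock: 25.55
position: [0.6788, -0.0493, 0.2111]
tool_rot: [-0.109, 0.994, -0.003, 0.004]
contact_force: [-4.3, 0.3, 11.1]
width: 0.0004
```

apply_moves(
  slide=[
    [0,0,0.005],
    [0,0,0.005],
    [0,0,0.005],
  ],
  angular=[
    [0,0,0],
    [0,0,0],
    [0,0,0],
  ],
)

```text
clock: 25.8
position: [0.6788, -0.0493, 0.2097]
tool_rot: [-0.109, 0.994, -0.003, 0.005]
contact_force: [-4.8, 1.1, 14.4]
width: 0.0006
```

apply_moves(
  slide=[
    [0,0,0.005],
    [0,0,0.005],
    [0,0,0.005],
  ],
  angular=[
    [0,0,0],
    [0,0,0],
    [0,0,0],
  ],
)

```text
clock: 26.05
position: [0.6789, -0.0493, 0.2097]
tool_rot: [-0.109, 0.994, -0.003, 0.007]
contact_force: [-6.6, 0.3, 12.5]
width: 0.0003
```

```bash
python3 - <<'E'
from ov import *
go(.6785,-.0495,.208,.222)
E
```

```text
slide total units [ 0.0017 -0.0003  0.0069] norm mm 1.8 | turn units [-0.0078  0.0119 -0.0028] yaw 0.219 pos [ 0.6789 -0.0493  0.2097] F [-6.58  0.27 12.53] w 0.0003 t 26.05
```

apply_moves(
  slide=[
    [0.0005,0,0.006],
    [0,0,0.006],
  ],
  angular=[
    [-0.002,0.004,0],
    [0,0,0],
  ],
)

```text
clock: 26.22
position: [0.6789, -0.0493, 0.2097]
tool_rot: [-0.109, 0.994, -0.003, 0.006]
contact_force: [-7.4, 0.9, 15.2]
width: 0.0005
```

apply_moves(
  slide=[
    [0,0,0.0065],
    [0,0,0.0065],
  ],
  angular=[
    [0,0.002,0],
    [0,0,0],
  ],
)

```text
clock: 26.38
position: [0.6789, -0.0493, 0.2097]
tool_rot: [-0.109, 0.994, -0.003, 0.006]
contact_force: [-8.1, 0.7, 15.4]
width: 0.0004
```

apply_moves(
  slide=[
    [0.001,0,0.007],
    [0.001,0,0.007],
    [0.001,0,0.007],
  ],
  angular=[
    [0,0,0],
    [0,0,0],
    [0,0,0],
  ],
)

```text
clock: 26.63
position: [0.6789, -0.0494, 0.2097]
tool_rot: [-0.109, 0.994, -0.004, 0.009]
contact_force: [-4.6, 2.2, 15.5]
width: 0.0001
```

apply_moves(
  slide=[
    [0.001,0,0.007],
    [0.001,0,0.007],
    [0.001,0,0.007],
    [0.001,0,0.007],
  ],
  angular=[
    [0,0,0],
    [0,0,0],
    [0,0,0],
    [0,0,0],
  ],
)

```text
clock: 26.97
position: [0.6789, -0.0494, 0.2097]
tool_rot: [-0.11, 0.994, -0.005, 0.013]
contact_force: [-5.2, 1.1, 14.5]
width: 0.0006
```

apply_moves(
  slide=[
    [0.001,0,0.008],
    [0.001,0,0.008],
    [0.001,0,0.008],
  ],
  angular=[
    [-0.001,0.005,0],
    [-0.001,0.005,0],
    [-0.001,0.005,0],
  ],
)

```text
clock: 27.22
position: [0.6789, -0.0493, 0.2097]
tool_rot: [-0.11, 0.994, -0.005, 0.008]
contact_force: [-6.6, 2.2, 16.7]
width: 0.0003
```

apply_moves(
  slide=[
    [0.001,0,0.008],
    [0.001,0,0.008],
    [0.001,0,0.008],
  ],
  angular=[
    [-0.001,0.004,0],
    [-0.001,0.004,0],
    [-0.001,0.004,0],
  ],
)

```text
clock: 27.47
position: [0.6789, -0.0493, 0.2097]
tool_rot: [-0.11, 0.994, -0.005, 0.005]
contact_force: [-6.0, 1.9, 16.6]
width: 0.0001
```

apply_moves(
  slide=[
    [0.001,0,0.008],
    [0.001,0,0.008],
    [0.001,0,0.008],
    [0.001,0,0.008],
  ],
  angular=[
    [-0.001,0.004,0],
    [-0.001,0.004,0],
    [-0.001,0.004,0],
    [-0.001,0.004,0],
  ],
)

```text
clock: 27.8
position: [0.6789, -0.0494, 0.2097]
tool_rot: [-0.11, 0.994, -0.004, 0.001]
contact_force: [-5.8, 1.5, 16.7]
width: 0.0005
```

apply_moves(
  slide=[
    [0.001,0,0.008],
    [0.001,0,0.008],
    [0.001,0,0.008],
    [0.001,0,0.008],
  ],
  angular=[
    [-0.001,0.004,0],
    [-0.001,0.004,0],
    [-0.001,0.004,0],
    [-0.001,0.004,0],
  ],
)

```text
clock: 28.13
position: [0.6789, -0.0493, 0.2097]
tool_rot: [-0.11, 0.994, -0.004, -0.003]
contact_force: [-6.0, 0.6, 17.2]
width: 0.0008
```

apply_moves(
  slide=[
    [0,0,-0.01],
    [0,0,-0.03],
    [0,0,-0.04],
    [0,0,-0.05],
    [0,0,-0.06],
    [0,0,-0.08],
    [0,0,-0.08],
    [0,0,0],
  ],
  angular=[
    [0,0,0],
    [0,0,0],
    [0,0,0],
    [0,0,0],
    [0,0,0],
    [0,0,0],
    [0,0,0],
    [0,0,0],
  ],
)

```text
clock: 28.8
position: [0.6792, -0.0488, 0.301]
tool_rot: [-0.11, 0.994, -0.004, -0.005]
contact_force: [-0.4, -0.9, 0.9]
width: 0.0004
```

```bash
python3 - <<'E'
from ov import *
go(.6785,-.0495,.28,.222)
E
```

```text
slide total units [ 0.0024 -0.0017  0.0839] norm mm 21.0 | turn units [-0.0068 -0.0095 -0.0014] yaw 0.2206 pos [ 0.6792 -0.0488  0.301 ] F [-0.38 -0.91  0.87] w 0.0004 t 28.8
```

Move back clear, toward the robot's left, then look.

apply_moves(
  slide=[
    [0.06,0,0],
    [0.1,0.03,0],
    [0.12,0.06,0],
    [0.12,0.1,0],
    [0.12,0.1,0],
    [0.1,0.1,0],
    [0.05,0.1,0],
    [0,0.05,0],
    [0,0,0],
    [0,0,0],
  ],
  angular=[
    [0,0,0],
    [0,0,0],
    [0,0,0],
    [0,0,0],
    [0,0,0],
    [0,0,0],
    [0,0,0],
    [0,0,0],
    [0,0,0],
    [0,0,0],
  ],
)

```text
clock: 29.63
position: [0.4748, 0.0488, 0.2915]
tool_rot: [-0.109, 0.994, -0.003, -0.01]
contact_force: [-0.4, -0.8, 0.4]
width: 0.0002
```

```bash
python3 - <<'E'
from ov import *
go(.6785,-.0495,.28,.222)
d=shot('wrist','w30')
d=shot('scene','s30');im=cv2.imread('pics/s30.png')
cv2.imwrite('pics/s30z.png',cv2.resize(im[160:280,160:290],None,fx=6,fy=5,interpolation=cv2.INTER_CUBIC))
cv2.imwrite('pics/s30w.png',cv2.resize(im[110:340,140:440],None,fx=2.6,fy=2.6,interpolation=cv2.INTER_CUBIC))
d=shot('top','t30')
E
```

```text
slide total units [-0.7104 -0.5609  0.0343] norm mm 226.4 | turn units [-0.0037 -0.0187 -0.0027] yaw 0.2192 pos [0.4748 0.0488 0.2915] F [-0.41 -0.82  0.44] w 0.0002 t 29.63
```

View pics/s30z.png

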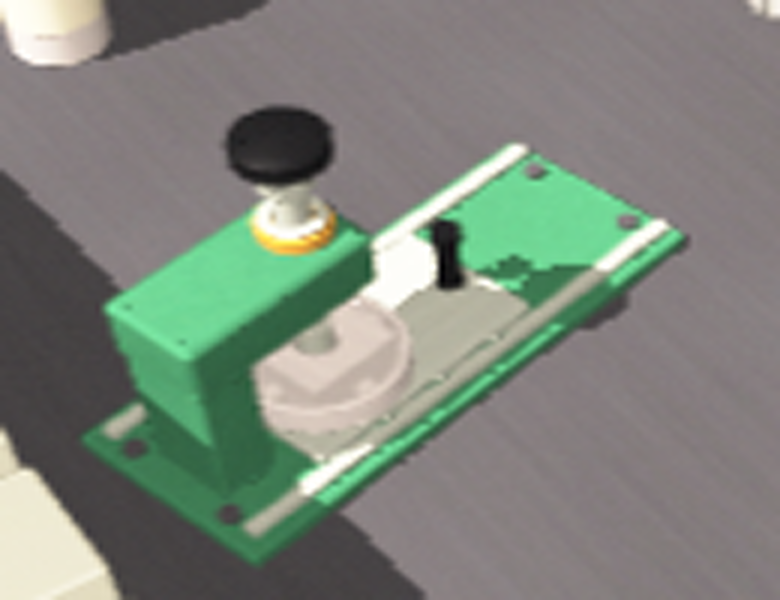

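View pics/s30w.png

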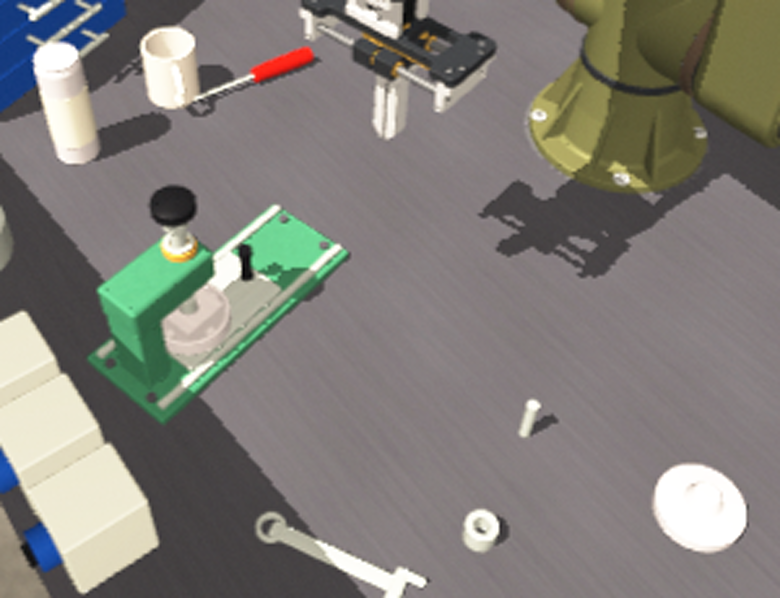

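View pics/w30.png

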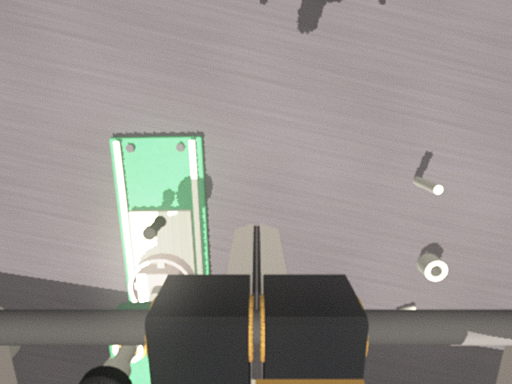

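```bash
python3 - <<'E'
import cv2,numpy as np
a=cv2.imread('pics/s22.png');b=cv2.imread('pics/s30.png')
r=np.hstack([cv2.resize(k[215:240,200:232],None,fx=12,fy=12,interpolation=cv2.INTER_CUBIC) for k in (a,b)])
cv2.imwrite('pics/cmp.png',r)
E
```

```text
(no output)
```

View pics/cmp.png

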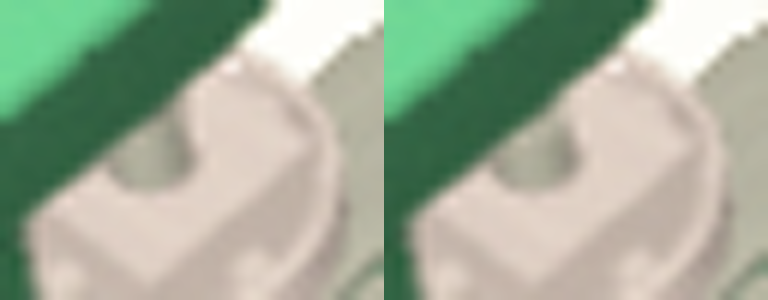

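```bash
python3 -c "
from bench import *
print(finish_job())"
```

```text
the job is handed in; nothing more can be done
None
```

I set the thick steel pin in the bore, pushed the carriage home, pressed the ram onto its stop and handed the job in at about 30 s. No limit that I could read was passed, but I did not see the driven pin's depth directly.

- **Pin:** I stopped lowering it when the force had risen by about 3.5 N, under the pad's 5 N limit. After release it still stood upright with its top unmoved. It stood about 27 mm out of the bore if the hub top is at 55 mm, as I judged it.
- **Carriage:** I pushed it to a firm stop. The peak I read was about 31 N in the direction of travel (36 N with the upward part), under the 40 N limit. The handle then measured 94.7 mm from the ram axis (95 mm expected), and it had not shifted in the later picture.
- **Pressing:** The ram met the pin after about 16 mm and drove it at 9–11 N. It then stopped solidly at about 26.5 mm of travel.
- **Lean on the stop:** I held about 17 N downward for a little over a second. A sideways drag of about 6–8 N brought the total to about 18 N. The highest force read on the knob was under 19 N, but force was only read at the end of each move.
- **Final pictures:** The ram was fully up, the carriage home and the gripper clear. The bystander things looked unmoved by eye in the scene picture; I did not measure them.

The head hides the pin's top from the cameras. Its depth therefore rests on the force and travel readings, and on a before/after picture that showed only a slight change, consistent with a lower pin.

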